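Set up the drill vise and clear the bench

TASK

Get the bench ready for the next drilling job. First lay the aluminium block with the green band flat on the bed of the blue vise, lengthwise between the jaws and about midway along their width, and let go of it; then turn the crank by its red handle until the moving jaw holds the block tight, and sort the leftovers: every profile offcut into the blue bin and every cable chain piece into the yellow bin (before or after the vise work). Leave the other things on the bench where they are.

Things in the scene. Friction and masses are not known exactly. Their poses are not given: they have to be found in the camera images.
- vise: Blue drill vise, bolted down; origin: underside, below the bed; screw along y. Bed 45 mm above the bench. Fixed jaw at +y, gripping face at y = +60 mm. Both jaws 100 mm wide (x), tops 72 mm above the bench. Screw axis at x = 0, 64 mm above the bench; end plate (70 mm wide, 85 mm high) at y = -60 to -75 mm; crank at the -y end.
- jaw: Moving jaw, 100 mm wide, 25 mm thick; origin: middle of its gripping face, which looks to the vise's +y (axes as the vise's). Fully open the face is at y = -20 mm of the vise (80 mm from the fixed jaw). It moves only with the screw, 16 mm towards the fixed jaw per turn.
- crank (a joint): Crank turn, rad: 0 = fully open, handle above the screw axis; grows to 15.7 as the jaw closes. Closing is clockwise seen from the handle's end: from the top to the vise's +x, then down. At angle a the handle is at x = 42 mm * sin a, 64 mm + 42 mm * cos a above the bench. Turning takes 4 N at the handle, more when the jaw presses; it stays where left.
- knob (a point): Point on the centre line of the crank's red handle, a freely spinning sleeve 20 mm thick and 72 mm long that lies parallel to the screw (vise y = -93 to -165 mm). This point, 25 mm from its free end, at vise y = -140 mm, is the one to grip from above; the crank arm (10 mm thick) is at vise y = -85 mm.
- bed (a point): Point on the vise bed (its upper surface) where the block's underside should be put down: middle of the jaws' width, 28 mm from the fixed jaw's face.
- block: The workpiece: aluminium carriage block, 90 mm long (x) and 48 x 48 mm square, with a green band round its middle; origin at its centre. It may rest on any of its four long faces.
- bin_blue: Blue open bin for the profile offcuts, 170 (x) x 200 (y) x 50 mm high, walls and floor 5 mm; origin: centre of its underside. Fixed.
- bin_yellow: Yellow open bin for the chain pieces, 170 (x) x 200 (y) x 50 mm high, walls and floor 5 mm; origin: centre of its underside. Fixed.
- profile1: Offcut of square aluminium profile with dark slots, 90 x 30 x 30 mm (x, y, z); origin at its centre, long axis x. May be absent.
- profile2: Offcut of square aluminium profile with dark slots, 100 x 30 x 30 mm (x, y, z); origin at its centre, long axis x. May be absent.
- profile3: Offcut of square aluminium profile with dark slots, 105 x 30 x 30 mm (x, y, z); origin at its centre, long axis x. May be absent.
- chain1: Piece of black cable chain with orange crossbars, 92 x 32 x 26 mm (x, y, z); origin at its centre, long axis x. May be absent.
- chain2: Piece of black cable chain with orange crossbars, 102 x 32 x 26 mm (x, y, z); origin at its centre, long axis x. May be absent.
- tape: Green tape roll, 68 mm across, 22 mm high, lying flat; not part of the job, leave alone. Origin on its underside.
- screwdriver: Screwdriver, 200 mm long; not part of the job, leave alone. Origin on its underside.
- cup: Clear cup, 70 mm across and high; not part of the job, leave alone. Origin on its underside.
- jar: Jar, 60 mm across, 90 mm high; not part of the job, leave alone. Origin on its underside.
- wrench: Wrench, 190 mm long; not part of the job, leave alone. Origin on its underside.
- oil: Orange bottle, 60 mm across, 140 mm high; not part of the job, leave alone. Origin on its underside.
Mind the look-alikes: they are no part of the job. Leave any purple look-alike of the profile3 alone.

How it is judged:
By the outcome, as a careful person would: the job done as asked, in the order asked, and still so for the second after the job is handed in, with the robot touching nothing.
Of profile1, chain1, profile2, chain2, profile3 only 3 to 5 are there at a start; the rules pass over those that are not, and their reading is None.
At some moment in a run one of profile1, profile2, profile3, chain1, chain2 may be knocked a few centimetres aside while the robot is not near it.
Once in a run the grip may slacken for a moment while it holds something.
It also fails if it takes over 210 s, if anything falls off the work surface, if the arm or the gripper's body presses on something with over 40 N, if the wrist force passes 120 N, or if a joint passes its speed limit or range.

ROBOT

A 6-joint arm with a two-finger parallel gripper is mounted at the origin on the work surface. World frame = base frame: x ahead of the robot, y to its left, z up, the work surface at z = 0. Lengths are in m, angles in rad, forces in N, time in s.
With the tool pointing down it reaches from about 0.3 to 0.875 m from the base axis. Payload 4.2 kg.
Tool frame: the origin (TCP) lies at the very end of the fingers, on their centre line; the grasp point (between the pads) lies 19 mm behind it (manip.tcp_to_grasp is the distance from the TCP to the grasp point, in m); z points along the fingers, y is the line along which they close (so a half turn about z gives the same grasp; the last joint's range is limited). The gripper opens to 85 mm and grips with 20 to 120 N. Pads are 22 mm wide; open, the fingers measure 114 mm over their backs; the gripper's body (76 mm by 85 mm) begins 54 mm behind the grasp point. The pads swing forward as they close: fully open they stand 13 mm farther back than shut.
Start: joints at [-0.02, 0.32, 1.565, -0, 1.257, -0.02], TCP at [0.575, 0, 0.231] pointing down, gripper open.
Joint ranges: [-3.11, 3.11], [-0.84, 2.01], [0.21, 2.61], [-1.34, 4.49], [0.05, 2.63], [-2.56, 2.56]. Speed limits (rad/s): [2.57, 2.57, 3.14, 3.14, 3.14, 3.14].

INTERFACE

Orientations are given as a 3x3 rotation matrix whose columns are the frame's x, y, z axes.
In Python, from plant import status, grab_frame, order, manip gives the robot as it stands.
- The arm moves only by the tool move_arm, never from a script. Its argument "commands" is a list that holds one entry, the list of rows, each a list of 7 numbers: the shift along the world's x, y, z as a fraction of full scale, then the turn, a rotation vector about the world's x, y, z as a fraction of full scale, then the opening, from 0 (shut) to 1 (fully open). In form: [[[x, y, z, rx, ry, rz, gripper], ...]]. A call has 1 to 5 rows; each row shifts and turns the commanded pose from where the row before left it; what a row does not reach is not made up. Full scale, the value 1, is 0.5 m for a shift and 8 degrees for a turn. A row lasts 1/10 s, in which the tool goes at most 50 mm and 8.59 degrees, less where a joint would pass 70% of its speed; a pose out of reach is approached as far as the arm can. A call with a number of a shift or a turn outside -1 to 1 is refused whole. A call with a gripper value outside its range is refused whole. The fingers move at their own pace and stop on an object; "force" is the grip in N (left out, the last holds). Time passes only in rows, so rows that do not move let the fingers close. It gives the time, the measured TCP pose, the force, the opening and the grip force at its end, in the units of the state.
- status.sense(): the state, without advancing time (a new reading comes with each control period).
- grab_frame(name): name is "scene" or "side" or "wrist"; returns a dict with "img" (420x560x3 uint8, red, green, blue), "fov_y" (degrees; the focal length in pixels is half the picture's height over the tangent of half this angle, whatever the lens; pixels are square), "cx", "cy" (the principal point, pixels), "eye" and "rotation" of the camera in the world. Camera axes: x right, y up, looking along -z (the intrinsics and any distortion apply to the point x, -y, -z); pixel columns grow to the right and rows downward; lengths in m; the calibration is good to about 2 mm. A picture is of the moment at which its call begins. There is no depth.
- order.hand_in(): hands the job in; it is judged then, once.
The state is a dict: "time_s": time; "joints": joint angles; "joint_velocities": joint speeds; "joint_torque": joint torques, N m; "eef_pos": TCP position; "tcp_rot": TCP orientation; "contact_force": force on the tool from outside, world axes, zero at the start; "moment": the same for the moment, N m; "opening": finger opening in m; "grip_force": force on a finger pad.
Only numpy, scipy, OpenCV 4.12 (cv2) and the standard library are available. Lean on these libraries where they do the work, as an engineer would, in place of code of your own. Each camera call takes 0.05 s, during which the arm holds its last target. There are 200 camera calls.

## Working session

There is one attempt and no reset: what is moved stays moved. The work goes in short steps, Python scripts to look and compute and a tool call to move; the robot and the scene stay as the last step left them, time stands still between calls to the robot, and variables do not carry over. Pictures are saved under pics/ and viewed, at most 14 in all, crops included, and the job is handed in when it is done.

Besides the shell and the picture viewer there is one more tool, called after "Call:" as name(argument=value, ...) on one line, values as JSON. move_arm: Moves the arm, as the interface text tells. Its arguments: {"type":"object","properties":{"commands":{"type":"array"},"force":{"type":"number"}},"required":["commands"]}

```bash
ls; mkdir -p pics; cat > h.py <<'E'
import numpy as np, cv2, json
from plant import status, grab_frame, order, manip
def shot(n,fn=None):
    f=grab_frame(n)
    if fn: cv2.imwrite('pics/'+fn,cv2.cvtColor(f['img'],cv2.COLOR_RGB2BGR))
    return f
def K(f):
    h=f['img'].shape[0]; return h/2/np.tan(np.radians(f['fov_y'])/2)
def ray(f,u,v):
    k=K(f); d=np.array([(u-f['cx'])/k,-(v-f['cy'])/k,-1.]); return np.array(f['eye']),np.array(f['rotation'])@d
def onz(f,u,v,z):
    e,d=ray(f,u,v); return e+d*(z-e[2])/d[2]
def proj(f,p):
    c=np.array(f['rotation']).T@(np.array(p)-np.array(f['eye'])); k=K(f); return f['cx']+k*c[0]/-c[2], f['cy']-k*c[1]/-c[2]
E
python3 - <<'E'
from h import *
for n in ['scene','side','wrist']:
    f=shot(n,n+'0.png'); print(n,{k:(np.round(v,3).tolist() if not isinstance(v,str) else v) for k,v in f.items() if k!='img'})
s=status.sense(); print(s, manip.tcp_to_grasp)
E
```

```text
pics
scene {'fov_y': 42.406, 'cx': 282.214, 'cy': 207.292, 'eye': [1.194, -0.235, 1.261], 'rotation': [[0.396, -0.776, 0.492], [0.918, 0.331, -0.217], [0.006, 0.537, 0.843]]}
side {'fov_y': 51.205, 'cx': 283.382, 'cy': 202.384, 'eye': [0.462, 0.973, 0.62], 'rotation': [[-1.0, 0.003, -0.023], [-0.021, -0.498, 0.867], [-0.009, 0.867, 0.498]]}
wrist {'fov_y': 64.956, 'cx': 282.427, 'cy': 211.219, 'eye': [0.574, 0.077, 0.373], 'rotation': [[1.0, 0.001, 0.002], [-0.001, 0.953, 0.302], [-0.002, -0.302, 0.953]]}
{'time_s': 0.15, 'joints': array([-1.99591041e-02,  3.20168766e-01,  1.56534273e+00, -1.27812929e-05,
        1.25738809e+00, -1.99828576e-02]), 'joint_velocities': array([ 3.78043109e-04, -1.15297433e-03, -2.49348739e-03,  6.49099386e-04,
        2.60280052e-05, -4.25498249e-04]), 'joint_torque': array([-9.13009580e-05, -4.15840280e+01, -2.34345907e+01, -1.12702321e-04,
        5.94026569e-03, -2.51738534e-06]), 'eef_pos': array([5.74672620e-01, 2.69461138e-05, 2.30683543e-01]), 'tcp_rot': array([[-2.76927559e-05,  9.99999146e-01, -1.30690891e-03],
       [ 1.00000000e+00,  2.77109810e-05,  1.39270783e-05],
       [ 1.39632822e-05, -1.30690852e-03, -9.99999146e-01]]), 'contact_force': array([ 0.88789016, -0.06296249, -0.46977862]), 'moment': array([-0.02018362,  0.01749996,  0.01652772]), 'grip_force': 0.0, 'opening': 0.0854529954783935} 0.0187
```

View pics/scene0.png

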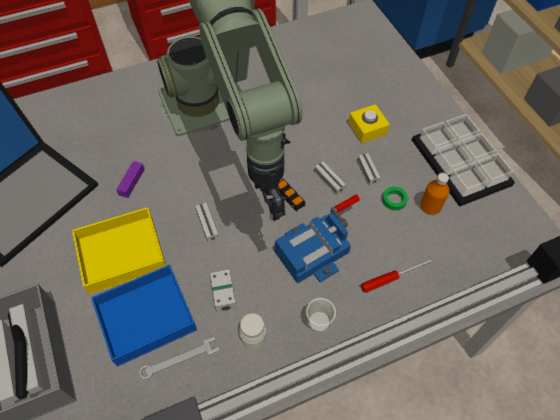

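View pics/side0.png

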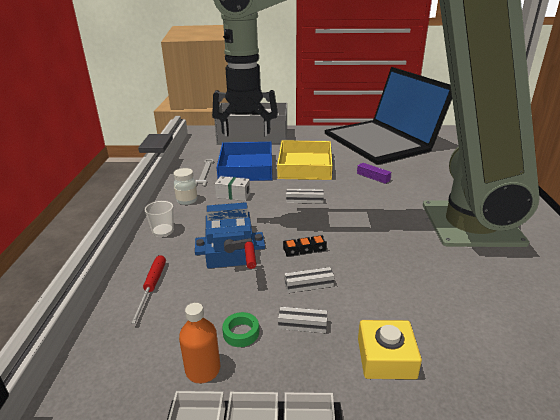

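Scene: vise at (312,247), red handle (346,204), block (223,289), profiles (206,220), (330,177), (369,167), chain (290,193), purple look-alike (130,179), bins blue (145,313), yellow (119,250). One chain and three profiles are visible; the side view agrees.

```bash
python3 - <<'E'
from h import *
f=shot('scene')
for n,u,v,z in [('blk',223,287,.048),('pA',206,220,.03),('pB',330,177,.03),('pC',369,167,.03),('chain',290,194,.026),('handle',346,204,.1),('vise',312,245,.06),('purple',130,179,.02),('jar',252,328,.05),('cup',320,315,.04),('oil',435,195,.07),('tape',395,198,.02)]:
    print(n,np.round(onz(f,u,v,z),3))
for c,ps in {'yellow':[(73,245),(154,211),(165,263),(85,290)],'blue':[(92,306),(177,269),(195,323),(108,359)]}.items():
    print(c,[np.round(onz(f,u,v,.05)[:2],3).tolist() for u,v in ps])
big=cv2.resize(f['img'][130:330,180:400],None,fx=3.6,fy=3,interpolation=cv2.INTER_CUBIC)
w=shot('wrist','w0.png')
E
```

```text
blk [ 0.641 -0.146  0.048]
pA [ 0.433 -0.12   0.03 ]
pB [0.436 0.245 0.03 ]
pC [0.448 0.362 0.03 ]
chain [0.442 0.12  0.026]
handle [0.572 0.218 0.1  ]
vise [0.626 0.099 0.06 ]
purple [ 0.216 -0.271  0.02 ]
jar [ 0.765 -0.119  0.05 ]
cup [0.796 0.042 0.04 ]
oil [0.623 0.46  0.07 ]
tape [0.564 0.382 0.02 ]
yellow [[0.384, -0.456], [0.366, -0.239], [0.524, -0.256], [0.518, -0.454]]
blue [[0.566, -0.448], [0.552, -0.234], [0.702, -0.237], [0.705, -0.443]]
```

View pics/wrist0.png

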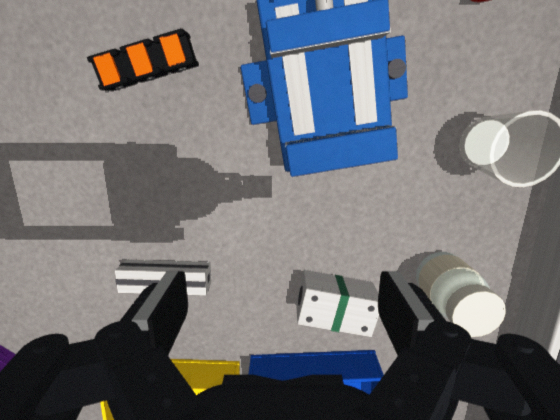

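Wrist view: vise upper middle (fixed jaw at (340,150), so the vise's +y points to world −y), block (338,303), profile (162,278), chain (143,60). I'll get one higher view further toward +y for handle and other profiles.

Call:
move_arm(commands=[[[-0.04, 0.1, 0.1, 0, 0, 0, 1], [-0.04, 0.06, 0.1, 0, 0, 0, 1], [0, 0, 0, 0, 0, 0, 1], [0, 0, 0, 0, 0, 0, 1]]])

```text
time_s: 0.65
eef_pos: [0.5453, 0.0588, 0.3069]
tcp_rot: [[-0.001, 1.0, 0.003], [1.0, 0.001, -0.0], [-0.0, 0.003, -1.0]]
contact_force: [0.0, 0.5, -0.1]
opening: 0.0851
grip_force: 0.0
```

```bash
python3 - <<'E'
from h import *
f=shot('wrist','w1.png'); print(status.sense()['eef_pos'],f['eye'])
import pickle; pickle.dump(f,open('w1.pkl','wb'))
E
```

```text
[0.54493978 0.05830234 0.30553459] [0.54418023 0.13554472 0.44913481]
```

View pics/w1.png

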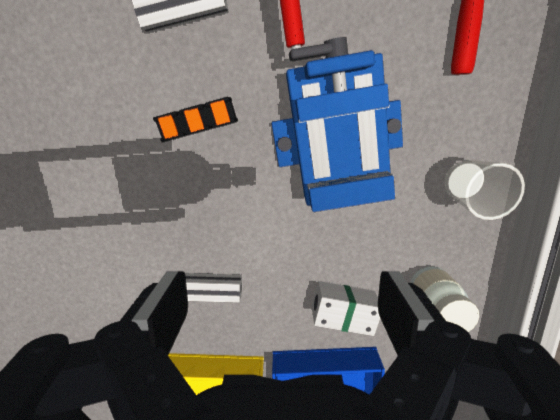

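Vise at (340,130) with handle out to the left at (292,20) (crank about a quarter turn), moving jaw near open; block (347,310), chain (195,118). Zooming on the vise.

```bash
python3 - <<'E'
from h import *
import pickle
f=pickle.load(open('w1.pkl','rb'))
im=cv2.cvtColor(f['img'],cv2.COLOR_RGB2BGR)
c=cv2.resize(im[0:220,255:415],None,fx=3.4,fy=2.7,interpolation=cv2.INTER_CUBIC)
c=cv2.resize(im[0:220,255:415],None,fx=2.7,fy=2.7,interpolation=cv2.INTER_CUBIC)
for i in range(0,220,20): cv2.putText(c,str(i),(0,int(i*2.7)+5),0,.35,(0,255,255),1); cv2.line(c,(0,int(i*2.7)),(6,int(i*2.7)),(0,255,255))
for i in range(260,415,20): cv2.putText(c,str(i),(int((i-255)*2.7),592),0,.35,(0,255,255),1)
cv2.imwrite('pics/z1.png',c)
E
```

```text
(no output)
```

View pics/z1.png

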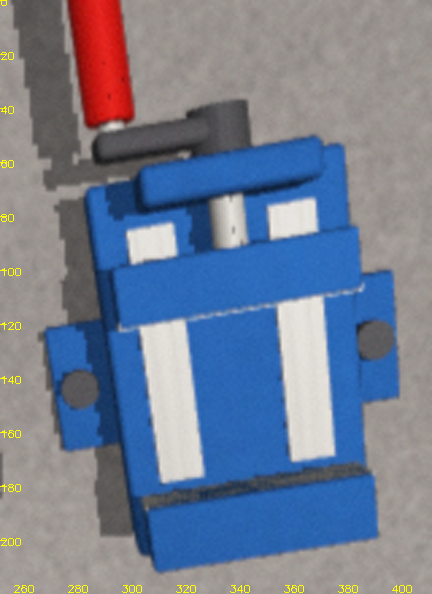

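```bash
python3 - <<'E'
from h import *
import pickle
f=pickle.load(open('w1.pkl','rb'))
P=lambda x,y,z: onz(f,255+x/2.7,y/2.7,z)[:2]
for n,x,y,z in [('fixfrontL',150,510,.072),('fixfrontR',375,477,.072),('fixbackL',160,572,.072),('fixbackR',378,537,.072),('mvfrL',120,326,.072),('mvfrR',362,289,.072),('mvbkL',112,268,.072),('mvbkR',357,228,.072),('plateL',147,207,.085),('plateR',322,174,.085),('plateL2',138,168,.085),('plateR2',317,138,.085),('hinR',131,120,.064),('hinL',88,126,.064)]:
    print(n,np.round(P(x,y,z),4))
# block in w1 : white/green mask
hsv=cv2.cvtColor(f['img'],cv2.COLOR_RGB2HSV)
m=((hsv[...,2]>195)).astype('uint8'); m[:270]=0;m[345:]=0;m[:,:312]=0;m[:,384:]=0
g=cv2.inRange(hsv,(55,90,40),(90,255,255)); g[:270]=0; g[345:]=0
m|=(g>0).astype('uint8'); m=cv2.morphologyEx(m,cv2.MORPH_CLOSE,np.ones((5,5)))
cs,_=cv2.findContours(m,0,1); c=max(cs,key=cv2.contourArea); print(cv2.contourArea(c))
q=np.array([onz(f,u,v,.048)[:2]*1000 for u,v in c[:,0]],np.float32)
print('block',cv2.minAreaRect(q))
E
```

```text
fixfrontL [0.5781 0.0435]
fixfrontR [0.6745 0.058 ]
fixbackL [0.5832 0.0151]
fixbackR [0.6786 0.0312]
mvfrL [0.5638 0.1207]
mvfrR [0.6614 0.1351]
mvbkL [0.5602 0.1431]
mvbkR [0.6571 0.1582]
plateL [0.5727 0.1648]
plateR [0.6382 0.1764]
plateL2 [0.569  0.1784]
plateR2 [0.6353 0.1887]
hinR [0.5673 0.1981]
hinL [0.5505 0.196 ]
1718.0
block ((641.066650390625, -137.1752471923828), (70.8958740234375, 88.61791229248047), 78.60699462890625)
```

Call:
move_arm(commands=[[[-0.0096, -0.0267, -0.0093, 0, 0, -0.845, 1], [-0.0096, -0.0267, -0.0093, 0, 0, -0.845, 1], [-0.0096, -0.0267, -0.0093, 0, 0, -0.845, 1], [-0.0096, -0.0267, -0.0093, 0, 0, -0.845, 1], [-0.0096, -0.0267, -0.0093, 0, 0, -0.845, 1]]])

```text
time_s: 1.2
eef_pos: [0.5204, -0.0097, 0.2805]
tcp_rot: [[0.561, 0.828, -0.004], [0.828, -0.561, -0.0], [-0.002, -0.003, -1.0]]
contact_force: [-0.2, -0.4, -0.2]
opening: 0.0853
grip_force: 0.0
```

Call:
move_arm(commands=[[[-0.0096, -0.0267, -0.0093, 0, 0, -0.845, 1], [-0.0096, -0.0267, -0.0093, 0, 0, -0.845, 1], [-0.0096, -0.0267, -0.0093, 0, 0, -0.845, 1], [-0.0096, -0.0267, -0.0093, 0, 0, -0.845, 1], [-0.0096, -0.0267, -0.0093, 0, 0, -0.845, 1]]])

```text
time_s: 1.7
eef_pos: [0.4962, -0.0764, 0.2573]
tcp_rot: [[0.927, 0.375, -0.004], [0.375, -0.927, 0.0], [-0.003, -0.002, -1.0]]
contact_force: [1.0, -0.2, -0.5]
opening: 0.0854
grip_force: 0.0
```

Call:
move_arm(commands=[[[-0.0096, -0.0267, -0.0093, 0, 0, -0.845, 1], [-0.0096, -0.0267, -0.0093, 0, 0, -0.845, 1], [-0.0096, -0.0267, -0.0093, 0, 0, -0.845, 1], [-0.0096, -0.0267, -0.0093, 0, 0, -0.845, 1], [-0.0096, -0.0267, -0.0093, 0, 0, -0.845, 1]]])

```text
time_s: 2.2
eef_pos: [0.4721, -0.143, 0.2341]
tcp_rot: [[0.979, -0.204, -0.004], [-0.204, -0.979, 0.001], [-0.004, -0.0, -1.0]]
contact_force: [-0.2, 0.1, -0.6]
opening: 0.0852
grip_force: 0.0
```

Call:
move_arm(commands=[[[0, 0, 0, 0, 0, 0, 1], [0, 0, 0, 0, 0, 0, 1], [0, 0, 0, 0, 0, 0, 1]]])

```text
time_s: 2.5
eef_pos: [0.4733, -0.1417, 0.2358]
tcp_rot: [[0.981, -0.196, -0.001], [-0.196, -0.981, 0.0], [-0.001, -0.0, -1.0]]
contact_force: [-0.4, 0.8, 0.4]
opening: 0.0853
grip_force: 0.0
```

```bash
cat >> h.py <<'E'
def yaw(s): R=s['tcp_rot']; return np.degrees(np.arctan2(R[1,0],R[0,0]))
def see(n):
    import pickle
    f=shot('wrist',n+'.png'); pickle.dump(f,open(n+'.pkl','wb')); s=status.sense()
    print(s['time_s'],np.round(s['eef_pos'],4),'yaw',round(yaw(s),2),'open',round(s['opening'],4),s['grip_force']); return f
E
python3 -c "
from h import *
see('w2')"
```

```text
2.55 [ 0.4734 -0.1415  0.236 ] yaw -11.31 open 0.0853 0.0
```

View pics/w2.png

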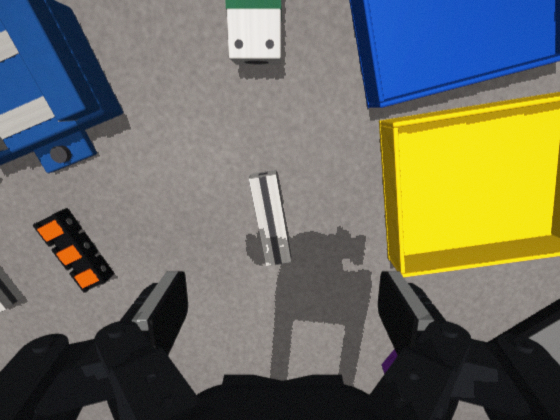

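Camera looks back toward the fingers; block is at the top (254,25), profile A at (268,218), chain (75,250). Shift +x to see the block whole.

Call:
move_arm(commands=[[[0.08, 0, 0, 0, 0, 0, 1], [0.09, 0, 0, 0, 0, 0, 1], [0.09, 0, 0, 0, 0, 0, 1], [0.09, 0, 0, 0, 0, 0, 1], [0, 0, 0, 0, 0, 0, 1]]])

```text
time_s: 3.05
eef_pos: [0.653, -0.1408, 0.2339]
tcp_rot: [[0.981, -0.194, 0.001], [-0.194, -0.981, 0.0], [0.001, -0.001, -1.0]]
contact_force: [-0.3, 0.7, -0.7]
opening: 0.0855
grip_force: 0.0
```

Call:
move_arm(commands=[[[0, 0, 0, 0, 0, 0, 1], [0, 0, 0, 0, 0, 0, 1]]])

```text
time_s: 3.25
eef_pos: [0.6473, -0.1415, 0.2362]
tcp_rot: [[0.98, -0.197, -0.001], [-0.197, -0.98, -0.0], [-0.001, 0.0, -1.0]]
contact_force: [-0.7, -0.5, 0.4]
opening: 0.0853
grip_force: 0.0
```

```bash
cat >> h.py <<'E'
def rect(f,m,z):
    cs,_=cv2.findContours(m.astype('uint8'),0,1)
    out=[]
    for c in cs:
        if cv2.contourArea(c)<300: continue
        q=np.array([onz(f,u,v,z)[:2]*1000 for u,v in c[:,0]],np.float32)
        (cx,cy),(w,h),a=cv2.minAreaRect(q)
        if w<h: w,h,a=h,w,a-90
        x,y,ww,hh=cv2.boundingRect(c)
        out.append((round(cx,1),round(cy,1),round(w,1),round(h,1),round(a,1),(x,y,ww,hh)))
    return out
E
python3 -c "
from h import *
f=see('w3'); hsv=cv2.cvtColor(f['img'],cv2.COLOR_RGB2HSV)
m=((hsv[...,2]>190)&(hsv[...,1]<60))|((hsv[...,0]>50)&(hsv[...,0]<95)&(hsv[...,1]>90))
m=cv2.morphologyEx(m.astype('uint8'),cv2.MORPH_CLOSE,np.ones((7,7)))
for r in rect(f,m,.048): print(r)
"
```

```text
3.3 [ 0.6471 -0.1417  0.2367] yaw -11.38 open 0.0852 0.0
(436.5, -121.3, 68.0, 27.6, -1.9, (291, 330, 24, 48))
(588.9, 92.1, 57.5, 19.6, -81.0, (62, 261, 53, 29))
(647.7, 101.8, 57.4, 19.8, -80.7, (32, 212, 55, 33))
(639.2, -149.1, 88.0, 47.2, -11.5, (268, 148, 47, 84))
(796.2, 46.8, 94.8, 73.7, 44.4, (0, 20, 108, 87))
(776.4, -116.0, 60.0, 59.4, -54.0, (194, 18, 73, 73))
(746.1, -284.9, 166.5, 31.5, 89.5, (322, 17, 187, 70))
```

View pics/w3.png

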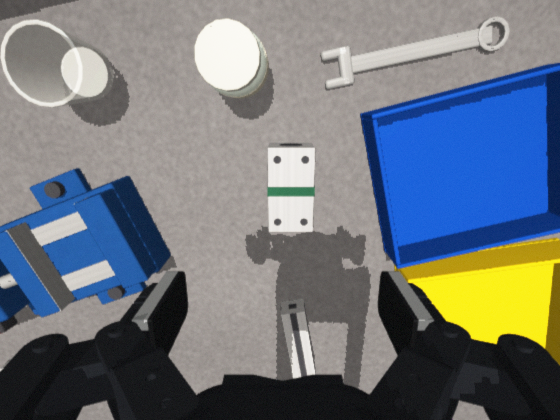

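Block clearly seen at (291,190) between the fingers: centre (0.639,−0.149), 88×47 mm, −11.5°, matching its size. Descend and grip.

Call:
move_arm(commands=[[[-0.0032, -0.0029, -0.084, 0, 0, 0, 1], [-0.0032, -0.0029, -0.084, 0, 0, 0, 1], [-0.0032, -0.0029, -0.084, 0, 0, 0, 1], [-0.0032, -0.0029, -0.084, 0, 0, 0, 1], [-0.0032, -0.0029, -0.082, 0, 0, 0, 1]]])

```text
time_s: 3.8
eef_pos: [0.6391, -0.1493, 0.027]
tcp_rot: [[0.98, -0.198, 0.001], [-0.198, -0.98, -0.0], [0.001, 0.0, -1.0]]
contact_force: [-0.4, 0.7, -0.6]
opening: 0.0855
grip_force: 0.0
```

Call:
move_arm(commands=[[[0, 0, 0, 0, 0, 0, 1], [0, 0, 0, 0, 0, 0, 1], [0, 0, 0, 0, 0, 0, 1]]])

```text
time_s: 4.1
eef_pos: [0.642, -0.1496, 0.0304]
tcp_rot: [[0.98, -0.198, 0.005], [-0.198, -0.98, -0.001], [0.006, 0.0, -1.0]]
contact_force: [-0.5, -0.2, -0.3]
opening: 0.0855
grip_force: 0.0
```

Call:
move_arm(commands=[[[0, 0, 0, 0, 0, 0, 0.4], [0, 0, 0, 0, 0, 0, 0.4], [0, 0, 0, 0, 0, 0, 0.4], [0, 0, 0, 0, 0, 0, 0.4], [0, 0, 0, 0, 0, 0, 0.4]]], force=80)

```text
time_s: 4.6
eef_pos: [0.6412, -0.1491, 0.0291]
tcp_rot: [[0.98, -0.198, 0.003], [-0.198, -0.98, -0.0], [0.003, -0.0, -1.0]]
contact_force: [-1.7, 0.8, 6.3]
opening: 0.0464
grip_force: 86.1
```

Call:
move_arm(commands=[[[0, 0, 0, 0, 0, 0, 0.4], [0, 0, 0, 0, 0, 0, 0.4], [0, 0, 0, 0, 0, 0, 0.4], [0, 0, 0, 0, 0, 0, 0.4], [0, 0, 0, 0, 0, 0, 0.4]]])

```text
time_s: 5.1
eef_pos: [0.6412, -0.1491, 0.0291]
tcp_rot: [[0.98, -0.198, 0.003], [-0.198, -0.98, -0.0], [0.003, -0.0, -1.0]]
contact_force: [-0.4, 1.0, 5.8]
opening: 0.0463
grip_force: 86.1
```

Call:
move_arm(commands=[[[0, 0, 0.03, 0, 0, 0, 0.4], [0, 0, 0.06, 0, 0, 0, 0.4], [0, 0, 0.06, 0, 0, 0, 0.4], [0, 0, 0.06, 0, 0, 0, 0.4], [0, 0, 0.052, 0, 0, 0, 0.4]]])

```text
time_s: 5.6
eef_pos: [0.6395, -0.149, 0.1593]
tcp_rot: [[0.98, -0.198, -0.001], [-0.198, -0.98, 0.0], [-0.001, 0.0, -1.0]]
contact_force: [1.1, 0.6, -5.8]
opening: 0.0462
grip_force: 84.5
```

Call:
move_arm(commands=[[[-0.0036, 0.0456, 0, 0, 0, 0.254, 0.4], [-0.0036, 0.0456, 0, 0, 0, 0.254, 0.4], [-0.0036, 0.0456, 0, 0, 0, 0.254, 0.4], [-0.0036, 0.0456, 0, 0, 0, 0.254, 0.4], [-0.0036, 0.0456, 0, 0, 0, 0.254, 0.4]]])

```text
time_s: 6.1
eef_pos: [0.63, -0.0343, 0.1576]
tcp_rot: [[1.0, -0.02, -0.003], [-0.02, -1.0, -0.0], [-0.003, 0.0, -1.0]]
contact_force: [-0.3, 0.2, -6.1]
opening: 0.0461
grip_force: 84.4
```

Call:
move_arm(commands=[[[-0.0036, 0.0456, 0, 0, 0, 0.254, 0.4], [-0.0036, 0.0456, 0, 0, 0, 0.254, 0.4], [-0.0036, 0.0456, 0, 0, 0, 0.254, 0.4], [-0.0036, 0.0456, 0, 0, 0, 0.254, 0.4], [-0.0036, 0.0456, 0, 0, 0, 0.254, 0.4]]])

```text
time_s: 6.6
eef_pos: [0.621, 0.0796, 0.1576]
tcp_rot: [[0.988, 0.157, -0.003], [0.157, -0.988, -0.001], [-0.003, 0.0, -1.0]]
contact_force: [0.8, 0.3, -5.2]
opening: 0.0461
grip_force: 84.5
```

Call:
move_arm(commands=[[[0, 0, 0, 0, 0, 0, 0.4], [0, 0, 0, 0, 0, 0, 0.4], [0, 0, 0, 0, 0, 0, 0.4]]])

```text
time_s: 6.9
eef_pos: [0.6218, 0.0782, 0.1579]
tcp_rot: [[0.988, 0.155, -0.001], [0.155, -0.988, -0.001], [-0.001, 0.001, -1.0]]
contact_force: [-0.8, 0.3, -6.6]
opening: 0.0462
grip_force: 84.6
```

```bash
python3 -c "
from h import *
f=see('w4')"
```

```text
6.95 [0.622  0.078  0.1579] yaw 8.87 open 0.0463 84.5952558517456
```

View pics/w4.png

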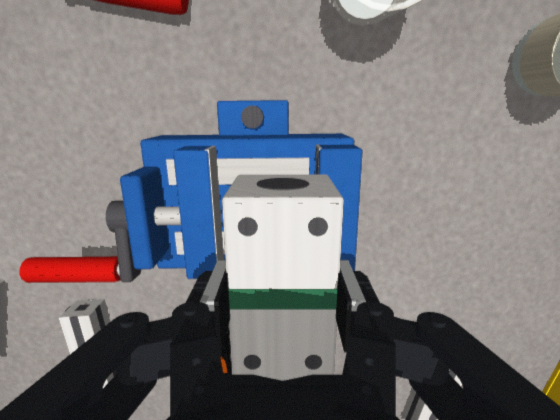

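Block held level and square with the jaws (block (283,260), fixed jaw edge u≈320, moving jaw edge u≈210, handle (70,268)).

```bash
python3 - <<'E'
from h import *
import pickle
f=pickle.load(open('w4.pkl','rb'))
th=np.radians(188.9); X=np.array([np.cos(th),np.sin(th)]);Y=np.array([-np.sin(th),np.cos(th)])
O=np.array([.616,.1104]); V=lambda p:np.round([(p[:2]-O)@X*1e3,(p[:2]-O)@Y*1e3],1)
for n,u,v,z in [('fixtop edge',321,150,.072),('fix outer R top',360,150,.072),('fix top upper corner',320,147,.072),('mv edge top',209,148,.072),('mv outer',177,150,.072),('mv lowcorner?',189,277,.072),('platecorner',122,180,.085),('handle end c',24,268,.064),('handle in c',117,269,.064),('blk top L',230,230,.158-.0291+.048),('blk R',340,230,.158-.0291+.048),('blktopedge',283,196,.1769)]:
    print(n,V(onz(f,u,v,z)))
print(V(np.array([.622,.078])))
s=shot('side','s1.png'); print('TCP')
hsv=cv2.cvtColor(s['img'],cv2.COLOR_RGB2HSV); m=((hsv[...,0]<6)|(hsv[...,0]>174))&(hsv[...,1]>150)&(hsv[...,2]>80); m[:220]=0;m[290:]=0;m[:,:230]=0;m[:,290:]=0
ys,xs=np.nonzero(m); print(xs.min(),xs.max(),ys.min(),ys.max())
for a in (1.2,1.4,1.57,1.75,1.9):
  for yv in (-.093,-.165):
    p=O+X*.042*np.sin(a)+Y*yv; print(a,yv,np.round(proj(s,[p[0],p[1],.064+.042*np.cos(a)]),1),np.round(proj(f,[p[0],p[1],.064+.042*np.cos(a)]),1))
for v in range(ys.min(),ys.max(),5):print(v,xs[ys==v].min(),xs[ys==v].max(),end=';')
E
```

```text
fixtop edge [-48.8  59.6]
fix outer R top [-48.7  86.3]
fix top upper corner [-50.8  58.9]
mv edge top [-50.3 -17. ]
mv outer [-48.9 -39. ]
mv lowcorner? [ 48.5 -39.2]
platecorner [-30.9 -73.3]
handle end c [  44.6 -171.9]
handle in c [ 45.6 -98.3]
blk top L [-30.4  12.2]
blk R [-30.3  56. ]
blktopedge [-44.4  33.3]
[-0.9 32.9]
TCP
245 255 242 268
1.2 -0.093 [246.5 240.2] [113.1 270.7]
1.2 -0.165 [248.7 260.5] [ 16.3 270.9]
1.4 -0.093 [247.8 243.2] [118.7 268.4]
1.4 -0.165 [250.  263.6] [ 25.1 268.5]
1.57 -0.093 [248.2 245.9] [123.  264.9]
1.57 -0.165 [250.5 266.3] [ 31.9 265. ]
1.75 -0.093 [248.1 248.7] [127.1 259.9]
1.75 -0.165 [250.3 269.3] [ 38.4 260. ]
1.9 -0.093 [247.5 251. ] [130.2 254.9]
1.9 -0.165 [249.7 271.7] [ 43.2 255. ]
242 246 251;247 245 253;252 245 253;257 246 254;262 247 255;267 248 254;
```

Call:
move_arm(commands=[[[-0.0008, 0.005, -0.04, 0, 0, 0, 0.4], [0, 0, -0.05, 0, 0, 0, 0.4], [0, 0, -0.04, 0, 0, 0, 0.4], [0, 0, -0.02, 0, 0, 0, 0.4], [0, 0, -0.01, 0, 0, 0, 0.4]]])

```text
time_s: 7.5
eef_pos: [0.6215, 0.0808, 0.0772]
tcp_rot: [[0.988, 0.154, -0.002], [0.154, -0.988, -0.0], [-0.002, 0.0, -1.0]]
contact_force: [0.6, 0.6, -5.5]
opening: 0.0461
grip_force: 84.4
```

Call:
move_arm(commands=[[[0, 0, -0.003, 0, 0, 0, 0.4], [0, 0, 0, 0, 0, 0, 0.4], [0, 0, 0, 0, 0, 0, 0.4]]])

```text
time_s: 7.8
eef_pos: [0.6225, 0.0814, 0.0778]
tcp_rot: [[0.988, 0.155, 0.002], [0.155, -0.988, 0.0], [0.002, 0.0, -1.0]]
contact_force: [-0.3, 0.8, -6.0]
opening: 0.0462
grip_force: 84.4
```

Still hanging about 3–4 mm above the bed; lower gently until the weight comes off.

Call:
move_arm(commands=[[[0, 0, -0.004, 0, 0, 0, 0.4], [0, 0, 0, 0, 0, 0, 0.4], [0, 0, -0.002, 0, 0, 0, 0.4], [0, 0, 0, 0, 0, 0, 0.4], [0, 0, 0, 0, 0, 0, 0.4]]])

```text
time_s: 8.3
eef_pos: [0.6219, 0.0814, 0.0741]
tcp_rot: [[0.988, 0.155, 0.001], [0.155, -0.988, 0.0], [0.0, 0.0, -1.0]]
contact_force: [-1.2, -0.1, -3.2]
opening: 0.0465
grip_force: 84.9
```

Weight is partly off, so the block touches the bed. Lower 1 mm more, release, and rise.

Call:
move_arm(commands=[[[0, 0, -0.002, 0, 0, 0, 0.4], [0, 0, 0, 0, 0, 0, 0.4], [0, 0, 0, 0, 0, 0, 0.75], [0, 0, 0, 0, 0, 0, 0.75], [0, 0, 0, 0, 0, 0, 0.75]]])

```text
time_s: 8.8
eef_pos: [0.6223, 0.0814, 0.0728]
tcp_rot: [[0.988, 0.155, 0.001], [0.155, -0.988, 0.0], [0.001, 0.0, -1.0]]
contact_force: [-0.2, -0.1, -0.0]
opening: 0.064
grip_force: 0.0
```

Call:
move_arm(commands=[[[0, 0, 0, 0, 0, 0, 0.75], [0, 0, 0, 0, 0, 0, 0.75], [0, 0, 0.02, 0, 0, 0, 0.75], [0, 0, 0.05, 0, 0, 0, 0.75], [0, 0, 0.08, 0, 0, 0, 0.75]]])

```text
time_s: 9.3
eef_pos: [0.6203, 0.0812, 0.1467]
tcp_rot: [[0.988, 0.155, -0.005], [0.155, -0.988, -0.001], [-0.005, -0.0, -1.0]]
contact_force: [0.2, 0.2, 0.8]
opening: 0.0642
grip_force: 0.0
```

Call:
move_arm(commands=[[[0, 0, 0.08, 0, 0, 0, 0.75], [0, 0, 0.08, 0, 0, 0, 0.75], [0, 0, 0, 0, 0, 0, 0.75], [0, 0, 0, 0, 0, 0, 0.75]]])

```text
time_s: 9.7
eef_pos: [0.6222, 0.0814, 0.2294]
tcp_rot: [[0.988, 0.155, 0.003], [0.155, -0.988, 0.0], [0.003, 0.0, -1.0]]
contact_force: [-0.8, -0.8, -0.4]
opening: 0.0639
grip_force: 0.0
```

```bash
cat >> h.py <<'E'
th=np.radians(188.9); VX=np.array([np.cos(th),np.sin(th)]);VY=np.array([-np.sin(th),np.cos(th)]);VO=np.array([.616,.1104])
def vise(p): return np.round([(np.array(p)[:2]-VO)@VX*1e3,(np.array(p)[:2]-VO)@VY*1e3],1)
def world(x,y): return VO+VX*x+VY*y
E
python3 - <<'E'
from h import *
f=see('w5'); hsv=cv2.cvtColor(f['img'],cv2.COLOR_RGB2HSV)
m=((hsv[...,2]>190)&(hsv[...,1]<60))|((hsv[...,0]>50)&(hsv[...,0]<95)&(hsv[...,1]>90))
m=cv2.morphologyEx(m.astype('uint8'),cv2.MORPH_CLOSE,np.ones((7,7)))
for r in rect(f,m,.093): print(r,vise(np.array(r[:2])/1e3))
E
```

```text
9.75 [0.6214 0.0813 0.2278] yaw 8.92 open 0.064 0.0
(492.7, 221.6, 52.8, 23.9, 12.5, (101, 280, 35, 49)) [ 104.6 -128.9]
(490.7, 305.4, 73.0, 8.7, -6.1, (26, 261, 12, 66)) [  93.6 -212. ]
(492.3, 320.8, 73.0, 8.0, -6.5, (10, 257, 10, 67)) [  89.7 -227. ]
(588.7, 306.0, 58.7, 37.3, -5.5, (0, 162, 45, 62)) [  -3.3 -197.5]
(619.7, 88.7, 88.9, 64.6, 8.8, (235, 149, 76, 99)) [-0.3 22. ]
(769.3, -99.8, 62.0, 39.5, 69.4, (497, 24, 63, 69)) [-118.9  231.4]
(769.6, 40.4, 61.3, 25.2, -81.1, (326, 0, 84, 39)) [-140.9   92.9]
```

View pics/w5.png

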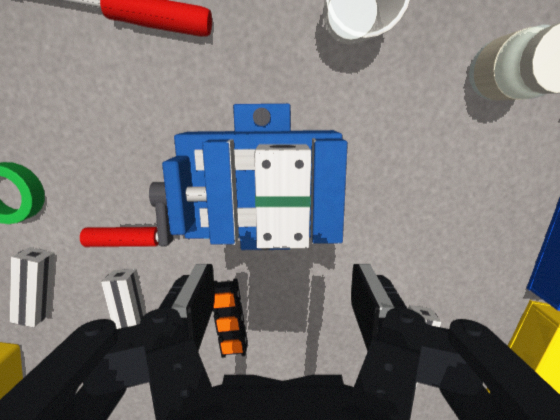

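Block rests flat in the vise, square to the jaws at (283,195); chain (228,320), handle (120,236). Now to the handle.

Call:
move_arm(commands=[[[-0.0113, 0.0268, -0.0113, 0, 0, 0.94, 0.5], [-0.0113, 0.0268, -0.0113, 0, 0, 0.94, 0.5], [-0.0113, 0.0268, -0.0113, 0, 0, 0.94, 0.5], [-0.0113, 0.0268, -0.0113, 0, 0, 0.94, 0.5], [-0.0113, 0.0268, -0.0113, 0, 0, 0.94, 0.5]]])

```text
time_s: 10.25
eef_pos: [0.5922, 0.1486, 0.1972]
tcp_rot: [[0.684, 0.729, -0.004], [0.729, -0.684, -0.001], [-0.003, -0.002, -1.0]]
contact_force: [-0.1, 0.1, -0.7]
opening: 0.0427
grip_force: 0.0
```

Call:
move_arm(commands=[[[-0.0113, 0.0268, -0.0113, 0, 0, 0.94, 0.5], [-0.0113, 0.0268, -0.0113, 0, 0, 0.94, 0.5], [-0.0113, 0.0268, -0.0113, 0, 0, 0.94, 0.5], [-0.0113, 0.0268, -0.0113, 0, 0, 0.94, 0.5], [-0.0113, 0.0268, -0.0113, 0, 0, 0.94, 0.5]]])

```text
time_s: 10.75
eef_pos: [0.5639, 0.2155, 0.169]
tcp_rot: [[0.097, 0.995, -0.004], [0.995, -0.097, -0.001], [-0.002, -0.004, -1.0]]
contact_force: [-0.7, 0.5, 0.2]
opening: 0.0429
grip_force: 0.0
```

Call:
move_arm(commands=[[[-0.0113, 0.0268, -0.0113, 0, 0, 0.94, 0.5], [-0.0113, 0.0268, -0.0113, 0, 0, 0.91, 0.5], [0, 0, 0, 0, 0, 0, 0.5], [0, 0, 0, 0, 0, 0, 0.5], [0, 0, 0, 0, 0, 0, 0.5]]])

```text
time_s: 11.25
eef_pos: [0.5541, 0.2415, 0.1596]
tcp_rot: [[-0.153, 0.988, -0.0], [0.988, 0.153, -0.001], [-0.001, -0.0, -1.0]]
contact_force: [0.6, 0.4, -0.0]
opening: 0.0425
grip_force: 0.0
```

```bash
python3 - <<'E'
from h import *
f=see('w6'); s=status.sense(); print(vise(s['eef_pos']))
hsv=cv2.cvtColor(f['img'],cv2.COLOR_RGB2HSV); m=((hsv[...,0]<6)|(hsv[...,0]>174))&(hsv[...,1]>150)&(hsv[...,2]>60)
for r in rect(f,m,.071): print(r,vise(np.array(r[:2])/1e3))
E
```

```text
11.3 [0.5543 0.2415 0.1598] yaw 98.8 open 0.0427 0.0
[  40.7 -139.1]
(719.5, 241.5, 83.7, 25.7, 90.0, (470, 193, 63, 104)) [-122.5 -113.5]
(552.4, 231.5, 76.2, 18.8, -80.8, (266, 178, 27, 97)) [  44.1 -129.5]
```

View pics/w6.png

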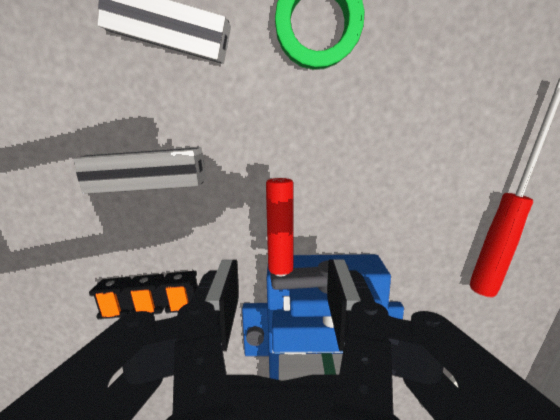

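Handle at (280,225) between the fingers' closing line, unobstructed. Descend and grip.

Call:
move_arm(commands=[[[-0.003, 0.0014, -0.06, 0, 0, 0, 0.5], [0, 0, -0.06, 0, 0, 0, 0.5], [0, 0, -0.05, 0, 0, 0, 0.5], [0, 0, -0.03, 0, 0, 0, 0.5], [0, 0, 0, 0, 0, 0, 0.5]]])

```text
time_s: 11.8
eef_pos: [0.5513, 0.2416, 0.0577]
tcp_rot: [[-0.153, 0.988, -0.004], [0.988, 0.153, -0.002], [-0.001, -0.005, -1.0]]
contact_force: [-1.2, -0.1, -0.1]
opening: 0.0425
grip_force: 0.0
```

Call:
move_arm(commands=[[[0, 0, 0, 0, 0, 0, 0.5], [0, 0, 0, 0, 0, 0, 0.1], [0, 0, 0, 0, 0, 0, 0.1], [0, 0, 0, 0, 0, 0, 0.1], [0, 0, 0, 0, 0, 0, 0.1]]], force=50)

```text
time_s: 12.3
eef_pos: [0.5519, 0.2429, 0.0605]
tcp_rot: [[-0.155, 0.988, -0.001], [0.988, 0.155, 0.0], [0.0, -0.001, -1.0]]
contact_force: [-4.2, 1.1, 3.5]
opening: 0.0181
grip_force: 50.0
```

```bash
python3 - <<'E'
from h import *
f=see('w7'); s=status.sense(); print(vise(s['eef_pos']),s['eef_pos'][2],s['contact_force'])
sd=shot('side')
E
```

```text
12.35 [0.5519 0.2429 0.0604] yaw 98.92 open 0.018 50.001221895217896
[  42.8 -140.8] 0.06037852532977696 [-5.16185712  0.63803174  2.887741  ]
```

```bash
python3 - <<'E'
import numpy as np
a=np.radians(np.arange(80,441,20)); 
dx=np.diff(np.sin(a))*.042/.5; dz=np.diff(np.cos(a))*.042/.5
for i in range(18): print(80+20*i,'->',100+20*i,[round(-.988*dx[i],4),round(-.1547*dx[i],4),round(dz[i],4)])
E
```

```text
80 -> 100 [np.float64(-0.0), np.float64(-0.0), np.float64(-0.0292)]
100 -> 120 [np.float64(0.0099), np.float64(0.0015), np.float64(-0.0274)]
120 -> 140 [np.float64(0.0185), np.float64(0.0029), np.float64(-0.0223)]
140 -> 160 [np.float64(0.025), np.float64(0.0039), np.float64(-0.0146)]
160 -> 180 [np.float64(0.0284), np.float64(0.0044), np.float64(-0.0051)]
180 -> 200 [np.float64(0.0284), np.float64(0.0044), np.float64(0.0051)]
200 -> 220 [np.float64(0.025), np.float64(0.0039), np.float64(0.0146)]
220 -> 240 [np.float64(0.0185), np.float64(0.0029), np.float64(0.0223)]
240 -> 260 [np.float64(0.0099), np.float64(0.0015), np.float64(0.0274)]
260 -> 280 [np.float64(0.0), np.float64(0.0), np.float64(0.0292)]
280 -> 300 [np.float64(-0.0099), np.float64(-0.0015), np.float64(0.0274)]
300 -> 320 [np.float64(-0.0185), np.float64(-0.0029), np.float64(0.0223)]
320 -> 340 [np.float64(-0.025), np.float64(-0.0039), np.float64(0.0146)]
340 -> 360 [np.float64(-0.0284), np.float64(-0.0044), np.float64(0.0051)]
360 -> 380 [np.float64(-0.0284), np.float64(-0.0044), np.float64(-0.0051)]
380 -> 400 [np.float64(-0.025), np.float64(-0.0039), np.float64(-0.0146)]
400 -> 420 [np.float64(-0.0185), np.float64(-0.0029), np.float64(-0.0223)]
420 -> 440 [np.float64(-0.0099), np.float64(-0.0015), np.float64(-0.0274)]
```

Call:
move_arm(commands=[[[0, 0, -0.0292, 0, 0, 0, 0.1], [0.0099, 0.0015, -0.0274, 0, 0, 0, 0.1], [0.0185, 0.0029, -0.0223, 0, 0, 0, 0.1], [0, 0, 0, 0, 0, 0, 0.1], [0, 0, 0, 0, 0, 0, 0.1]]])

```text
time_s: 12.9
eef_pos: [0.5709, 0.246, 0.0215]
tcp_rot: [[-0.156, 0.988, 0.009], [0.988, 0.156, 0.002], [0.001, 0.01, -1.0]]
contact_force: [6.1, -0.0, 1.2]
opening: 0.0179
grip_force: 50.0
```

```bash
cat >> h.py <<'E'
def crank():
    s=status.sense(); v=vise(s['eef_pos']); F=s['contact_force']
    x=v[0]; z=s['eef_pos'][2]*1e3+10.7-64
    print(s['time_s'],'vise',v,'z',round(s['eef_pos'][2],4),'a',round(np.degrees(np.arctan2(x,z))%360,1),'r',round(np.hypot(x,z),1),'F',np.round(F,1),'open',round(s['opening'],4))
E
python3 -c "
from h import *
crank()"
```

```text
12.9 vise [  23.5 -140.9] z 0.0215 a 143.6 r 39.6 F [ 6.1 -0.   1.2] open 0.0179
```

Call:
move_arm(commands=[[[0.025, 0.0039, -0.0146, 0, 0, 0, 0.1], [0.0284, 0.0044, -0.0051, 0, 0, 0, 0.1], [0.0284, 0.0044, 0.0051, 0, 0, 0, 0.1], [0.025, 0.0039, 0.0146, 0, 0, 0, 0.1], [0.0185, 0.0029, 0.0223, 0, 0, 0, 0.1]]])

```text
time_s: 13.4
eef_pos: [0.6255, 0.2549, 0.0305]
tcp_rot: [[-0.154, 0.988, -0.01], [0.988, 0.154, -0.001], [0.001, -0.01, -1.0]]
contact_force: [-8.6, 2.1, -2.7]
opening: 0.0181
grip_force: 49.6
```

```bash
python3 -c "
from h import *
crank()"
```

```text
13.4 vise [ -31.7 -141.3] z 0.0305 a 234.3 r 39.0 F [-8.6  2.1 -2.7] open 0.0181
```

Call:
move_arm(commands=[[[0.0099, 0.0015, 0.0274, 0, 0, 0, 0.1], [0, 0, 0.0292, 0, 0, 0, 0.1], [-0.0099, -0.0015, 0.0274, 0, 0, 0, 0.1], [-0.0185, -0.0029, 0.0223, 0, 0, 0, 0.1], [-0.025, -0.0039, 0.0146, 0, 0, 0, 0.1]]])

```text
time_s: 13.9
eef_pos: [0.6117, 0.2527, 0.0946]
tcp_rot: [[-0.156, 0.988, 0.011], [0.988, 0.156, 0.004], [0.002, 0.012, -1.0]]
contact_force: [6.7, 4.2, -1.8]
opening: 0.018
grip_force: 50.0
```

Call:
move_arm(commands=[[[-0.0284, -0.0044, 0.0051, 0, 0, 0, 0.1], [0, 0, 0, 0, 0, 0, 0.1], [0, 0, 0, 0, 0, 0, 0.1]]])

```text
time_s: 14.2
eef_pos: [0.5955, 0.2502, 0.0985]
tcp_rot: [[-0.155, 0.988, 0.007], [0.988, 0.155, 0.003], [0.002, 0.007, -1.0]]
contact_force: [-0.3, 2.5, 11.3]
opening: 0.0181
grip_force: 51.2
```

```bash
python3 -c "
from h import *
crank()"
```

```text
14.2 vise [  -1.3 -141.3] z 0.0985 a 358.4 r 45.2 F [-0.3  2.5 11.3] open 0.0181
```

Call:
move_arm(commands=[[[-0.0284, -0.0044, -0.0051, 0, 0, 0, 0.1], [-0.025, -0.0039, -0.0146, 0, 0, 0, 0.1], [-0.0185, -0.0029, -0.0223, 0, 0, 0, 0.1], [-0.0099, -0.0015, -0.0274, 0, 0, 0, 0.1], [0, 0, -0.0292, 0, 0, 0, 0.1]]])

```text
time_s: 14.7
eef_pos: [0.5527, 0.243, 0.0472]
tcp_rot: [[-0.156, 0.988, 0.003], [0.988, 0.156, 0.001], [0.0, 0.003, -1.0]]
contact_force: [2.9, 0.4, 5.6]
opening: 0.018
grip_force: 50.7
```

Call:
move_arm(commands=[[[0.0099, 0.0015, -0.0274, 0, 0, 0, 0.1], [0.0185, 0.0029, -0.0223, 0, 0, 0, 0.1], [0.025, 0.0039, -0.0146, 0, 0, 0, 0.1], [0.0284, 0.0044, -0.0051, 0, 0, 0, 0.1], [0.0284, 0.0044, 0.0051, 0, 0, 0, 0.1]]])

```text
time_s: 15.2
eef_pos: [0.6067, 0.2516, 0.0163]
tcp_rot: [[-0.154, 0.988, -0.003], [0.988, 0.154, 0.0], [0.001, -0.003, -1.0]]
contact_force: [-12.9, 0.1, 20.5]
opening: 0.0181
grip_force: 52.2
```

Call:
move_arm(commands=[[[0.025, 0.0039, 0.0146, 0, 0, 0, 0.1], [0.0185, 0.0029, 0.0223, 0, 0, 0, 0.1], [0.0099, 0.0015, 0.0274, 0, 0, 0, 0.1], [0, 0, 0, 0, 0, 0, 0.1], [0, 0, 0, 0, 0, 0, 0.1]]])

```text
time_s: 15.7
eef_pos: [0.6333, 0.2562, 0.0462]
tcp_rot: [[-0.155, 0.988, -0.002], [0.988, 0.155, 0.001], [0.001, -0.002, -1.0]]
contact_force: [-4.5, 3.7, 3.4]
opening: 0.0182
grip_force: 50.4
```

```bash
python3 -c "
from h import *
crank(); see('w8')"
```

```text
15.7 vise [ -39.7 -141.4] z 0.0462 a 259.8 r 40.3 F [-4.5  3.7  3.4] open 0.0182
15.75 [0.6333 0.2562 0.0462] yaw 98.91 open 0.0182 50.387755036354065
```

View pics/w8.png

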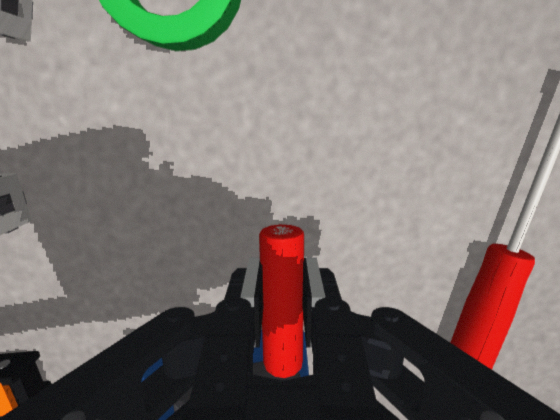

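Handle still gripped (283,300), about 100° short of contact. Continue, watching force.

Call:
move_arm(commands=[[[0, 0, 0.0292, 0, 0, 0, 0.1], [-0.0099, -0.0015, 0.0274, 0, 0, 0, 0.1], [-0.0185, -0.0029, 0.0223, 0, 0, 0, 0.1], [-0.025, -0.0039, 0.0146, 0, 0, 0, 0.1], [0, 0, 0, 0, 0, 0, 0.1]]])

```text
time_s: 16.25
eef_pos: [0.6096, 0.2525, 0.0952]
tcp_rot: [[-0.155, 0.988, 0.008], [0.988, 0.155, 0.003], [0.002, 0.008, -1.0]]
contact_force: [1.2, 3.1, 9.0]
opening: 0.0176
grip_force: 51.3
```

Call:
move_arm(commands=[[[0, 0, 0, 0, 0, 0, 0.1], [-0.0142, -0.0022, 0.003, 0, 0, 0, 0.1], [-0.0142, -0.0022, 0.002, 0, 0, 0, 0.1], [0, 0, 0, 0, 0, 0, 0.1], [0, 0, 0, 0, 0, 0, 0.1]]])

```text
time_s: 16.75
eef_pos: [0.5972, 0.2505, 0.0984]
tcp_rot: [[-0.155, 0.988, 0.01], [0.988, 0.155, 0.004], [0.002, 0.01, -1.0]]
contact_force: [3.1, 3.0, 12.4]
opening: 0.0177
grip_force: 51.7
```

```bash
python3 -c "
from h import *
crank()"
```

```text
16.75 vise [  -3.1 -141.3] z 0.0984 a 356.1 r 45.2 F [ 3.1  3.  12.4] open 0.0177
```

Call:
move_arm(commands=[[[-0.0144, -0.0022, -0.001, 0, 0, 0, 0.1], [0, 0, 0, 0, 0, 0, 0.1], [-0.014, -0.0022, -0.0035, 0, 0, 0, 0.1], [0, 0, 0, 0, 0, 0, 0.1], [0, 0, 0, 0, 0, 0, 0.1]]])

```text
time_s: 17.25
eef_pos: [0.5868, 0.2488, 0.098]
tcp_rot: [[-0.156, 0.988, 0.019], [0.988, 0.156, 0.006], [0.002, 0.02, -1.0]]
contact_force: [9.4, 3.0, 15.3]
opening: 0.0179
grip_force: 52.1
```

```bash
python3 -c "
from h import *
crank()"
```

```text
17.25 vise [   7.4 -141.3] z 0.098 a 9.4 r 45.3 F [ 9.4  3.  15.3] open 0.0179
```

Call:
move_arm(commands=[[[-0.012, -0.0019, -0.004, 0, 0, 0, 0.1], [0, 0, 0, 0, 0, 0, 0.1], [0, 0, 0, 0, 0, 0, 0.1]]], force=80)

```text
time_s: 17.55
eef_pos: [0.584, 0.2484, 0.0976]
tcp_rot: [[-0.156, 0.987, 0.027], [0.988, 0.156, 0.007], [0.003, 0.028, -1.0]]
contact_force: [14.1, 3.2, 18.0]
opening: 0.0172
grip_force: 79.4
```

```bash
python3 -c "
from h import *
crank()"
```

```text
17.55 vise [  10.2 -141.2] z 0.0976 a 13.0 r 45.4 F [14.1  3.2 18. ] open 0.0172
```

Call:
move_arm(commands=[[[-0.012, -0.0019, -0.004, 0, 0, 0, 0.1], [0, 0, 0, 0, 0, 0, 0.1], [0, 0, 0, 0, 0, 0, 0.1]]])

```text
time_s: 17.85
eef_pos: [0.5811, 0.2479, 0.0968]
tcp_rot: [[-0.157, 0.987, 0.034], [0.988, 0.157, 0.009], [0.003, 0.035, -0.999]]
contact_force: [18.7, 2.1, 18.5]
opening: 0.0168
grip_force: 79.7
```

```bash
python3 -c "
from h import *
crank()"
```

```text
17.85 vise [  13.3 -141.2] z 0.0968 a 17.0 r 45.5 F [18.7  2.1 18.5] open 0.0168
```

Call:
move_arm(commands=[[[-0.012, -0.0019, -0.006, 0, 0, 0, 0.1], [-0.008, -0.0012, -0.004, 0, 0, 0, 0.1], [0, 0, 0, 0, 0, 0, 0.1], [0, 0, 0, 0, 0, 0, 0.1]]])

```text
time_s: 18.25
eef_pos: [0.5765, 0.2472, 0.095]
tcp_rot: [[-0.158, 0.986, 0.047], [0.987, 0.158, 0.012], [0.004, 0.048, -0.999]]
contact_force: [25.4, 0.6, 25.2]
opening: 0.017
grip_force: 80.6
```

```bash
python3 - <<'E'
from h import *
crank()
f=shot('scene','sc1.png'); c=cv2.resize(cv2.cvtColor(f['img'],cv2.COLOR_RGB2BGR)[190:300,250:380],None,fx=4,fy=4,interpolation=cv2.INTER_CUBIC); cv2.imwrite('pics/sc1z.png',c)
E
```

```text
18.25 vise [  17.8 -141.3] z 0.095 a 23.1 r 45.3 F [25.4  0.6 25.2] open 0.017
```

View pics/sc1z.png

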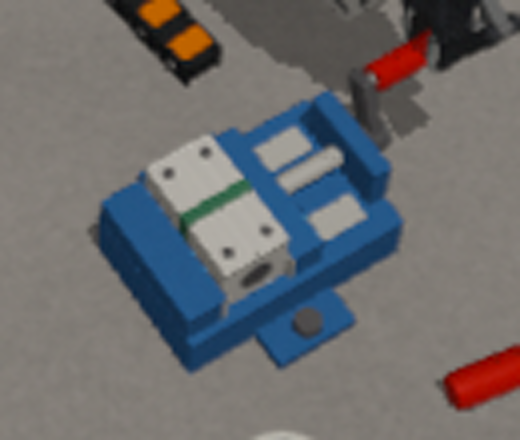

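Block (220,215 in the crop) is held by both jaws, no visible gap. One more tightening nudge, then let go and rise.

Call:
move_arm(commands=[[[-0.012, -0.0019, -0.002, 0, 0, 0, 0.1], [-0.008, -0.0012, -0.002, 0, 0, 0, 0.1], [0, 0, 0, 0, 0, 0, 0.1], [0, 0, 0, 0, 0, 0, 0.1]]])

```text
time_s: 18.7
eef_pos: [0.5723, 0.2465, 0.0934]
tcp_rot: [[-0.159, 0.985, 0.059], [0.987, 0.159, 0.014], [0.005, 0.061, -0.998]]
contact_force: [38.5, 0.6, 18.3]
opening: 0.0172
grip_force: 80.3
```

```bash
python3 -c "
from h import *
crank()"
```

```text
18.7 vise [  22.1 -141.2] z 0.0934 a 28.8 r 45.8 F [38.5  0.6 18.3] open 0.0172
```

Call:
move_arm(commands=[[[0.016, 0.0025, 0.006, 0, 0, 0, 0.1], [0.006, 0.001, 0.004, 0, 0, 0, 0.1], [0, 0, 0, 0, 0, 0, 0.1]]])

```text
time_s: 19.0
eef_pos: [0.5768, 0.2472, 0.0956]
tcp_rot: [[-0.158, 0.986, 0.044], [0.987, 0.158, 0.011], [0.004, 0.045, -0.999]]
contact_force: [27.9, 1.8, 15.1]
opening: 0.0171
grip_force: 79.7
```

```bash
python3 -c "
from h import *
crank()"
```

```text
19.0 vise [  17.5 -141.2] z 0.0956 a 22.5 r 45.7 F [27.9  1.8 15.1] open 0.0171
```

Call:
move_arm(commands=[[[0.016, 0.0025, 0.004, 0, 0, 0, 0.1], [0, 0, 0, 0, 0, 0, 0.1], [0, 0, 0, 0, 0, 0, 0.1]]])

```text
time_s: 19.3
eef_pos: [0.5812, 0.2479, 0.0969]
tcp_rot: [[-0.157, 0.987, 0.036], [0.988, 0.157, 0.009], [0.003, 0.037, -0.999]]
contact_force: [19.8, 2.0, 17.4]
opening: 0.0169
grip_force: 79.9
```

```bash
python3 -c "
from h import *
crank()"
```

```text
19.3 vise [  13.1 -141.3] z 0.0969 a 16.7 r 45.5 F [19.8  2.  17.4] open 0.0169
```

Call:
move_arm(commands=[[[0.012, 0.0019, 0.002, 0, 0, 0, 0.1], [0, 0, 0, 0, 0, 0, 0.1], [0, 0, 0, 0, 0, 0, 0.1]]])

```text
time_s: 19.6
eef_pos: [0.584, 0.2484, 0.0974]
tcp_rot: [[-0.157, 0.987, 0.029], [0.988, 0.157, 0.008], [0.003, 0.03, -1.0]]
contact_force: [14.1, 2.1, 21.2]
opening: 0.0169
grip_force: 80.1
```

```bash
python3 -c "
from h import *
crank()"
```

```text
19.6 vise [  10.3 -141.3] z 0.0974 a 13.1 r 45.3 F [14.1  2.1 21.2] open 0.0169
```

```bash
python3 - <<'E'
from h import *
a=cv2.cvtColor(cv2.imread('pics/sc1.png'),cv2.COLOR_BGR2RGB); b=shot('scene','sc2.png')['img']
def red(i):
    h=cv2.cvtColor(i,cv2.COLOR_RGB2HSV); m=((h[...,0]<6)|(h[...,0]>174))&(h[...,1]>150)&(h[...,2]>60); m[:190]=0;m[230:]=0;m[:,:330]=0;m[:,365:]=0
    y,x=np.nonzero(m); return m.sum(),x.mean(),y.mean(),x.min(),y.max()
print(red(a),red(b))
f=shot('scene')
for d in (0,13,23):
    r=np.radians(d); p=world(.042*np.sin(r),-.1); print(d,proj(f,[*p,.064+.042*np.cos(r)]))
t=a[200:232,332:356]; r=cv2.matchTemplate(b[190:242,322:366],t,5); print(cv2.minMaxLoc(r))
E
```

```text
(np.int64(118), np.float64(349.50847457627117), np.float64(205.14406779661016), np.int64(341), np.int64(212)) (np.int64(118), np.float64(351.50847457627117), np.float64(206.42372881355934), np.int64(343), np.int64(213))
0 (np.float64(348.4456426206794), np.float64(212.68473987651862))
13 (np.float64(346.19791198683765), np.float64(210.2183113878458))
23 (np.float64(344.4927032385907), np.float64(208.72294899640247))
(-0.03410936892032623, 0.9187323451042175, (5, 0), (11, 11))
```

Handle does spring back with the arm, i.e. the jaw is elastically pressing. Re-tighten and let go under load.

Call:
move_arm(commands=[[[-0.02, -0.0031, -0.004, 0, 0, 0, 0.1], [-0.02, -0.0031, -0.006, 0, 0, 0, 0.1], [-0.01, -0.0015, -0.003, 0, 0, 0, 0.1], [0, 0, 0, 0, 0, 0, 0.1], [0, 0, 0, 0, 0, 0, 0.1]]])

```text
time_s: 20.2
eef_pos: [0.5721, 0.2463, 0.0937]
tcp_rot: [[-0.159, 0.985, 0.058], [0.987, 0.159, 0.014], [0.004, 0.06, -0.998]]
contact_force: [40.0, 1.4, 11.1]
opening: 0.0171
grip_force: 79.9
```

```bash
python3 -c "
from h import *
crank(); shot('scene','sc3.png')"
```

```text
20.2 vise [  22.3 -141.1] z 0.0937 a 28.9 r 46.1 F [40.   1.4 11.1] open 0.0171
```

Call:
move_arm(commands=[[[0, 0, 0, 0, 0, 0, 0.8], [0, 0, 0, 0, 0, 0, 0.8], [0, 0, 0, 0, 0, 0, 0.8], [0, 0, 0, 0, 0, 0, 0.8]]])

```text
time_s: 20.65
eef_pos: [0.5582, 0.2443, 0.0867]
tcp_rot: [[-0.155, 0.988, 0.025], [0.988, 0.155, 0.007], [0.003, 0.025, -1.0]]
contact_force: [19.2, 3.5, 1.3]
opening: 0.0683
grip_force: 10.4
```

```bash
python3 - <<'E'
from h import *
crank()
def red(i):
    h=cv2.cvtColor(i,cv2.COLOR_RGB2HSV); m=((h[...,0]<6)|(h[...,0]>174))&(h[...,1]>150)&(h[...,2]>60); m[:190]=0;m[230:]=0;m[:,:330]=0;m[:,365:]=0
    y,x=np.nonzero(m); return m.sum(),x.mean(),y.mean(),x.min(),y.max()
for n in ('sc1','sc2','sc3'): print(red(cv2.cvtColor(cv2.imread(f'pics/{n}.png'),cv2.COLOR_BGR2RGB)))
print(red(shot('scene','sc4.png')['img']))
E
```

```text
20.65 vise [  36.4 -141.2] z 0.0867 a 47.5 r 49.4 F [19.2  3.5  1.3] open 0.0683
(np.int64(118), np.float64(349.50847457627117), np.float64(205.14406779661016), np.int64(341), np.int64(212))
(np.int64(118), np.float64(351.50847457627117), np.float64(206.42372881355934), np.int64(343), np.int64(213))
(np.int64(112), np.float64(348.42857142857144), np.float64(204.46428571428572), np.int64(341), np.int64(211))
(np.int64(119), np.float64(351.33613445378154), np.float64(206.11764705882354), np.int64(343), np.int64(213))
```

Call:
move_arm(commands=[[[0.03, 0.0045, 0, 0, 0, 0, 0.8], [0.03, 0.0045, 0, 0, 0, 0, 0.8], [0.014, 0.002, 0, 0, 0, 0, 0.8], [0, 0, 0, 0, 0, 0, 0.8], [0, 0, 0, 0, 0, 0, 0.8]]])

```text
time_s: 21.2
eef_pos: [0.5833, 0.247, 0.0822]
tcp_rot: [[-0.155, 0.988, -0.002], [0.988, 0.155, -0.001], [-0.001, -0.002, -1.0]]
contact_force: [0.5, -0.6, 0.6]
opening: 0.0686
grip_force: 0.0
```

```bash
python3 - <<'E'
from h import *
crank()
def red(i):
    h=cv2.cvtColor(i,cv2.COLOR_RGB2HSV); m=((h[...,0]<6)|(h[...,0]>174))&(h[...,1]>150)&(h[...,2]>60); m[:190]=0;m[230:]=0;m[:,:330]=0;m[:,365:]=0
    y,x=np.nonzero(m); return m.sum(),x.mean(),y.mean(),x.min(),y.max()
print(red(shot('scene','sc5.png')['img']))
see('w9')
E
```

```text
21.2 vise [  11.2 -140.1] z 0.0822 a 21.2 r 31.0 F [ 0.5 -0.6  0.6] open 0.0686
(np.int64(134), np.float64(354.4029850746269), np.float64(208.02238805970148), np.int64(345), np.int64(215))
21.3 [0.5832 0.2473 0.0825] yaw 98.92 open 0.068 0.0
```

View pics/w9.png

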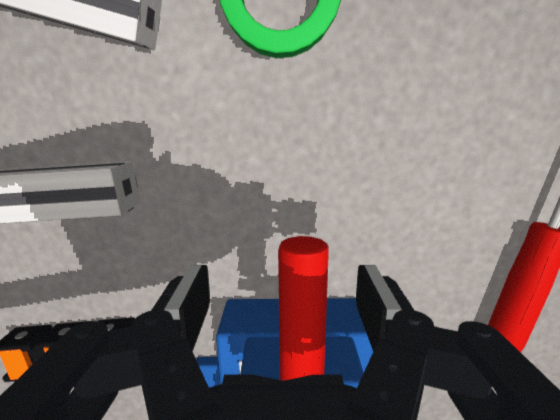

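The handle rests at the top (303,310) between open fingers, having relaxed only to the friction-held pressing position. Lift off and survey the offcuts numerically.

Call:
move_arm(commands=[[[0, 0, 0.08, 0, 0, 0, 0.8], [0, 0, 0.09, 0, 0, 0, 0.8], [0, 0, 0.09, 0, 0, 0, 0.8], [-0.09, 0.01, 0.04, 0, 0, 0, 1], [-0.09, 0, 0.03, 0, 0, 0, 1]]])

```text
time_s: 21.8
eef_pos: [0.4936, 0.253, 0.2497]
tcp_rot: [[-0.154, 0.988, 0.003], [0.988, 0.154, 0.002], [0.001, 0.003, -1.0]]
contact_force: [-0.9, -0.1, 0.7]
opening: 0.0856
grip_force: 0.0
```

Call:
move_arm(commands=[[[-0.09, 0, 0.03, 0, 0, 0, 1], [0, 0, 0.03, 0, 0, 0, 1], [0, 0, 0, 0, 0, 0, 1], [0, 0, 0, 0, 0, 0, 1], [0, 0, 0, 0, 0, 0, 1]]])

```text
time_s: 22.3
eef_pos: [0.4493, 0.2524, 0.2767]
tcp_rot: [[-0.155, 0.988, -0.001], [0.988, 0.155, -0.001], [-0.001, -0.002, -1.0]]
contact_force: [-0.1, -0.9, -0.0]
opening: 0.0854
grip_force: 0.0
```

```bash
cat >> h.py <<'E'
def finds(f,box=None):
    hsv=cv2.cvtColor(f['img'],cv2.COLOR_RGB2HSV); S=hsv[...,1];V=hsv[...,2];H=hsv[...,0]
    k=np.ones((9,9))
    w=cv2.morphologyEx(((V>185)&(S<50)).astype('uint8'),cv2.MORPH_CLOSE,k)
    o=cv2.morphologyEx(((H>5)&(H<18)&(S>170)&(V>100)).astype('uint8'),cv2.MORPH_CLOSE,np.ones((21,21)))
    for n,m,z in (('P',w,.03),('C',o,.026)):
        for r in rect(f,m,z): print(n,r)
E
python3 - <<'E'
from h import *
finds(see('w10')); print('scene'); finds(shot('scene','sc6.png'))
E
```

```text
22.35 [0.4494 0.2524 0.2765] yaw 98.89 open 0.0853 0.0
P (625.8, 22.1, 55.5, 45.2, -80.8, (364, 334, 33, 33))
P (586.0, 131.9, 40.2, 19.8, -80.5, (364, 265, 16, 28))
P (428.8, 246.9, 99.4, 29.6, 12.8, (226, 161, 82, 30))
P (444.4, 363.1, 89.3, 29.9, -6.1, (252, 49, 86, 51))
C (434.9, 120.5, 86.2, 27.3, 14.6, (224, 257, 67, 24))
C (653.2, 462.1, 48.9, 21.5, 19.3, (484, 0, 49, 24))
scene
P (748.4, -114.8, 49.5, 48.5, -3.6, (241, 314, 22, 21))
C (611.5, 481.8, 112.2, 60.2, -41.6, (422, 182, 28, 33))
```

Survey: profile at (0.429,0.247) 99×30 @12.8°, profile at (0.444,0.363) 89×30 @−6.1°, chain at (0.435,0.121) @14.6°; sizes match. Fetch the farthest profile first.

Call:
move_arm(commands=[[[-0.001, 0.0221, -0.0253, 0, 0, 0.9375, 1], [-0.001, 0.0221, -0.0253, 0, 0, 0.9375, 1], [-0.001, 0.0221, -0.0253, 0, 0, 0.9375, 1], [-0.001, 0.0221, -0.0253, 0, 0, 0.9375, 1], [-0.001, 0.0221, -0.0253, 0, 0, 0.9375, 1]]])

```text
time_s: 22.9
eef_pos: [0.4469, 0.3081, 0.213]
tcp_rot: [[-0.728, 0.686, -0.001], [0.686, 0.728, -0.001], [0.0, -0.002, -1.0]]
contact_force: [0.7, 0.5, -0.1]
opening: 0.0853
grip_force: 0.0
```

Call:
move_arm(commands=[[[-0.001, 0.0221, -0.0253, 0, 0, 0.9375, 1], [-0.001, 0.0221, -0.0253, 0, 0, 0.9375, 1], [-0.001, 0.0221, -0.0253, 0, 0, 0.9375, 1], [-0.001, 0.0221, -0.0253, 0, 0, 0.9375, 1], [-0.001, 0.0221, -0.0253, 0, 0, 0.9375, 1]]])

```text
time_s: 23.4
eef_pos: [0.4444, 0.3633, 0.1496]
tcp_rot: [[-0.995, 0.101, -0.001], [0.101, 0.995, -0.001], [0.001, -0.001, -1.0]]
contact_force: [-0.5, -0.9, 0.9]
opening: 0.0853
grip_force: 0.0
```

Call:
move_arm(commands=[[[0, 0, 0, 0, 0, 0, 1], [0, 0, 0, 0, 0, 0, 1], [0, 0, 0, 0, 0, 0, 1]]])

```text
time_s: 23.7
eef_pos: [0.4446, 0.3628, 0.1516]
tcp_rot: [[-0.994, 0.108, 0.0], [0.108, 0.994, 0.0], [-0.0, 0.0, -1.0]]
contact_force: [0.5, 0.0, -0.5]
opening: 0.0851
grip_force: 0.0
```

```bash
python3 - <<'E'
from h import *
finds(see('w11')); print(status.sense()['joints'].round(2))
E
```

```text
23.75 [0.4446 0.3628 0.1518] yaw 173.81 open 0.0855 0.0
P (562.8, 588.2, 130.5, 31.4, 7.9, (525, 237, 35, 119))
P (445.7, 353.2, 83.7, 10.0, -6.5, (266, 157, 13, 97))
P (445.9, 372.5, 87.6, 10.0, -5.9, (289, 152, 13, 102))
P (428.5, 247.3, 99.2, 29.2, 12.6, (99, 138, 84, 120))
P (449.2, 580.4, 80.6, 15.7, 7.9, (540, 131, 20, 97))
C (599.3, 446.7, 47.0, 12.9, 12.5, (376, 326, 20, 40))
C (451.1, 120.5, 54.3, 34.7, 14.4, (0, 208, 43, 61))
[ 0.66  0.38  1.69 -0.    1.08 -0.8 ]
```

Aligned (centre (0.4458,0.3628)). Descend, grip, lift.

Call:
move_arm(commands=[[[0.002, 0, -0.08, 0, 0, 0, 1], [0, 0, -0.08, 0, 0, 0, 1], [0, 0, -0.07, 0, 0, 0, 1], [0, 0, -0.05, 0, 0, 0, 1], [0, 0, 0, 0, 0, 0, 1]]])

```text
time_s: 24.25
eef_pos: [0.4435, 0.3613, 0.0087]
tcp_rot: [[-0.994, 0.107, -0.005], [0.107, 0.994, -0.004], [0.005, -0.005, -1.0]]
contact_force: [-0.3, -0.3, 0.3]
opening: 0.085
grip_force: 0.0
```

Call:
move_arm(commands=[[[0, 0, 0, 0, 0, 0, 1], [0, 0, 0, 0, 0, 0, 0.15], [0, 0, 0, 0, 0, 0, 0.15], [0, 0, 0, 0, 0, 0, 0.15], [0, 0, 0, 0, 0, 0, 0.15]]], force=70)

```text
time_s: 24.75
eef_pos: [0.4456, 0.3635, 0.0123]
tcp_rot: [[-0.994, 0.106, 0.001], [0.106, 0.994, 0.001], [-0.001, 0.001, -1.0]]
contact_force: [-5.6, -4.7, 37.8]
opening: 0.0285
grip_force: 67.2
```

Call:
move_arm(commands=[[[0, 0, 0, 0, 0, 0, 0.15], [0, 0, 0.04, 0, 0, 0, 0.15], [0, 0, 0.08, 0, 0, 0, 0.15], [0, 0, 0.09, 0, 0, 0, 0.15], [0, 0, 0.09, 0, 0, 0, 0.15]]])

```text
time_s: 25.25
eef_pos: [0.4446, 0.3627, 0.1623]
tcp_rot: [[-0.994, 0.106, -0.001], [0.106, 0.994, -0.001], [0.001, -0.001, -1.0]]
contact_force: [0.7, 1.3, -1.8]
opening: 0.0284
grip_force: 69.8
```

Call:
move_arm(commands=[[[0.0186, -0.0758, 0.006, 0, 0, 0.04, 0.15], [0.0186, -0.0758, 0.006, 0, 0, 0.04, 0.15], [0.0186, -0.0758, 0.006, 0, 0, 0.04, 0.15], [0.0186, -0.0758, 0.006, 0, 0, 0.04, 0.15], [0.0186, -0.0758, 0.006, 0, 0, 0.04, 0.15]]])

```text
time_s: 25.75
eef_pos: [0.4915, 0.172, 0.1762]
tcp_rot: [[-0.997, 0.078, -0.0], [0.078, 0.997, -0.0], [0.0, -0.0, -1.0]]
contact_force: [-0.1, 0.0, -1.6]
opening: 0.0284
grip_force: 69.8
```

Call:
move_arm(commands=[[[0.0186, -0.0758, 0.006, 0, 0, 0.04, 0.15], [0.0186, -0.0758, 0.006, 0, 0, 0.04, 0.15], [0.0186, -0.0758, 0.006, 0, 0, 0.04, 0.15], [0.0186, -0.0758, 0.006, 0, 0, 0.04, 0.15], [0.0186, -0.0758, 0.006, 0, 0, 0.04, 0.15]]])

```text
time_s: 26.25
eef_pos: [0.538, -0.0175, 0.1912]
tcp_rot: [[-0.999, 0.05, -0.001], [0.05, 0.999, 0.0], [0.001, 0.0, -1.0]]
contact_force: [-0.1, 0.6, -1.6]
opening: 0.0285
grip_force: 69.8
```

Call:
move_arm(commands=[[[0.0186, -0.0758, 0, 0, 0, 0.04, 0.15], [0.0186, -0.0758, 0, 0, 0, 0.04, 0.15], [0.0186, -0.0758, 0, 0, 0, 0.04, 0.15], [0.0186, -0.0758, 0, 0, 0, 0.04, 0.15], [0.0186, -0.0758, 0, 0, 0, 0.04, 0.15]]])

```text
time_s: 26.75
eef_pos: [0.5845, -0.2069, 0.1908]
tcp_rot: [[-1.0, 0.022, -0.001], [0.022, 1.0, 0.001], [0.001, 0.001, -1.0]]
contact_force: [-0.2, 0.5, -2.1]
opening: 0.0282
grip_force: 69.8
```

Call:
move_arm(commands=[[[0.0186, -0.0758, 0, 0, 0, 0.04, 0.15], [0.0186, -0.0758, 0, 0, 0, 0.04, 0.15], [0.0186, -0.0758, 0, 0, 0, 0.04, 0.15], [0.0186, -0.0758, 0, 0, 0, 0.04, 0.15], [0.0186, -0.0758, 0, 0, 0, 0.04, 0.15]]])

```text
time_s: 27.25
eef_pos: [0.631, -0.3962, 0.1906]
tcp_rot: [[-1.0, -0.006, -0.001], [-0.006, 1.0, 0.001], [0.001, 0.001, -1.0]]
contact_force: [1.2, -0.3, -1.5]
opening: 0.0284
grip_force: 69.8
```

Call:
move_arm(commands=[[[0, 0, 0, 0, 0, 0, 0.15], [0, 0, 0, 0, 0, 0, 0.15], [0, 0, 0, 0, 0, 0, 0.15]]])

```text
time_s: 27.55
eef_pos: [0.6309, -0.3937, 0.1909]
tcp_rot: [[-1.0, -0.006, -0.001], [-0.006, 1.0, 0.001], [0.001, 0.001, -1.0]]
contact_force: [-0.2, 0.7, -0.8]
opening: 0.0284
grip_force: 69.8
```

```bash
python3 - <<'E'
from h import *
f=see('w12'); print(status.sense()['joints'].round(2))
hsv=cv2.cvtColor(f['img'],cv2.COLOR_RGB2HSV)
m=((hsv[...,0]>100)&(hsv[...,0]<125)&(hsv[...,1]>130)&(hsv[...,2]>40)); m=cv2.morphologyEx(m.astype('uint8'),3,np.ones((9,9)))
print('blue',rect(f,m,.05))
m=((hsv[...,0]>22)&(hsv[...,0]<33)&(hsv[...,1]>150)&(hsv[...,2]>80)); m=cv2.morphologyEx(m.astype('uint8'),3,np.ones((9,9)))
print('yel',rect(f,m,.05))
import pickle; g=pickle.load(open('w3.pkl','rb')); 
for u,v in ((362,115),(398,266),(382,122)): print(onz(g,u,v,.05).round(3))
E
```

```text
27.6 [ 0.631  -0.3936  0.1912] yaw -179.62 open 0.0283 69.84545230865479
[-0.57  0.62  1.17  0.    1.36 -2.15]
blue [(618.9, -343.6, 198.3, 168.9, -87.0, (218, 78, 247, 195))]
yel [(498.0, -357.5, 199.6, 43.3, -89.7, (201, 0, 265, 64))]
[ 0.7  -0.23  0.05]
[ 0.533 -0.249  0.05 ]
[ 0.689 -0.248  0.05 ]
```

Call:
move_arm(commands=[[[-0.022, 0, -0.06, 0, 0, 0, 0.15], [0, 0, -0.08, 0, 0, 0, 0.15], [0, 0, -0.08, 0, 0, 0, 0.15], [0, 0, -0.07, 0, 0, 0, 0.15], [0, 0, -0.028, 0, 0, 0, 0.15]]])

```text
time_s: 28.1
eef_pos: [0.6182, -0.3922, 0.0286]
tcp_rot: [[-1.0, -0.007, -0.006], [-0.007, 1.0, 0.004], [0.006, 0.004, -1.0]]
contact_force: [0.6, 0.8, -1.0]
opening: 0.0286
grip_force: 69.8
```

Call:
move_arm(commands=[[[0, 0, 0, 0, 0, 0, 0.15], [0, 0, 0, 0, 0, 0, 0.45], [0, 0, 0, 0, 0, 0, 0.45], [0, 0, 0, 0, 0, 0, 0.45], [0, 0, 0.08, 0, 0, 0, 0.45]]])

```text
time_s: 28.6
eef_pos: [0.6174, -0.3931, 0.0681]
tcp_rot: [[-1.0, -0.005, -0.009], [-0.006, 1.0, 0.006], [0.008, 0.006, -1.0]]
contact_force: [-0.0, -0.2, -0.1]
opening: 0.0387
grip_force: 0.0
```

Call:
move_arm(commands=[[[0, 0, 0.1, 0, 0, 0, 0.45], [0, 0, 0.1, 0, 0, 0, 0.6], [0, 0.02, 0.06, 0, 0, 0, 1], [0, 0, 0, 0, 0, 0, 1], [0, 0, 0, 0, 0, 0, 1]]])

```text
time_s: 29.1
eef_pos: [0.6204, -0.385, 0.2042]
tcp_rot: [[-1.0, -0.006, 0.003], [-0.006, 1.0, -0.002], [-0.003, -0.002, -1.0]]
contact_force: [-0.8, -0.5, -0.8]
opening: 0.0857
grip_force: 0.0
```

```bash
python3 - <<'E'
from h import *
f=see('w13'); finds(f); print('scene');f=shot('scene','sc7.png')
hsv=cv2.cvtColor(f['img'],cv2.COLOR_RGB2HSV)
w=((hsv[...,2]>140)&(hsv[...,1]<50)).astype('uint8'); w=cv2.morphologyEx(w,3,np.ones((5,5)))
w[:150]=0
for r in rect(f,w,.03): print(r)
E
```

```text
29.15 [ 0.6198 -0.3847  0.2022] yaw -179.68 open 0.0853 0.0
P (620.5, -395.8, 90.2, 30.0, -0.3, (257, 143, 32, 90))
P (638.9, -651.4, 250.3, 29.1, -0.1, (0, 71, 58, 243))
P (644.1, -173.8, 295.5, 156.6, 3.5, (411, 57, 149, 280))
P (643.2, -399.7, 363.9, 259.9, 4.0, (126, 13, 267, 352))
scene
(760.0, -298.7, 184.0, 34.9, -89.1, (139, 337, 80, 42))
(600.9, -658.9, 191.1, 27.6, -7.7, (0, 320, 14, 81))
(759.7, -115.6, 76.6, 61.2, -20.9, (240, 313, 27, 32))
(588.4, -618.9, 211.5, 30.6, 0.5, (10, 304, 28, 86))
(618.9, -395.1, 89.5, 29.5, 0.4, (111, 303, 22, 37))
(789.2, 50.0, 82.9, 71.1, -8.7, (306, 297, 31, 34))
(1085.4, 227.9, 774.3, 248.4, 89.8, (269, 289, 291, 131))
(903.7, 149.7, 882.6, 64.2, -89.7, (198, 264, 344, 156))
(590.9, 93.1, 96.1, 49.5, 9.6, (287, 224, 35, 35))
(430.4, -118.7, 107.0, 30.5, -1.2, (195, 202, 23, 36))
(614.0, 673.5, 384.3, 204.6, 42.1, (430, 150, 130, 80))
```

Profile 1 is in the blue bin. Profile A measured at (0.430,−0.119) 107×30 mm, −1.2°. Go there.

Call:
move_arm(commands=[[[-0.0379, 0.0532, 0, 0, 0, -0.019, 1], [-0.0379, 0.0532, 0, 0, 0, -0.019, 1], [-0.0379, 0.0532, 0, 0, 0, -0.019, 1], [-0.0379, 0.0532, 0, 0, 0, -0.019, 1], [-0.0379, 0.0532, -0.01, 0, 0, -0.019, 1]]])

```text
time_s: 29.7
eef_pos: [0.5241, -0.2509, 0.1959]
tcp_rot: [[-1.0, 0.008, -0.002], [0.008, 1.0, 0.001], [0.002, 0.001, -1.0]]
contact_force: [-0.2, 0.1, -0.2]
opening: 0.0851
grip_force: 0.0
```

Call:
move_arm(commands=[[[-0.0379, 0.0532, -0.02, 0, 0, -0.019, 1], [-0.0379, 0.0532, -0.02, 0, 0, -0.019, 1], [-0.0379, 0.0532, -0.03, 0, 0, -0.019, 1], [-0.0379, 0.0532, -0.03, 0, 0, -0.019, 1], [-0.0379, 0.0532, -0.03, 0, 0, -0.019, 1]]])

```text
time_s: 30.2
eef_pos: [0.4288, -0.1178, 0.1304]
tcp_rot: [[-1.0, 0.022, -0.003], [0.022, 1.0, 0.001], [0.003, 0.001, -1.0]]
contact_force: [-0.2, 0.9, -0.7]
opening: 0.0857
grip_force: 0.0
```

Call:
move_arm(commands=[[[0, 0, 0, 0, 0, 0, 1], [0, 0, 0, 0, 0, 0, 1], [0, 0, 0, 0, 0, 0, 1]]])

```text
time_s: 30.5
eef_pos: [0.4317, -0.1196, 0.1323]
tcp_rot: [[-1.0, 0.021, 0.001], [0.021, 1.0, -0.0], [-0.001, -0.0, -1.0]]
contact_force: [0.4, 0.6, 1.0]
opening: 0.0852
grip_force: 0.0
```

```bash
python3 - <<'E'
from h import *
finds(see('w14'))
E
```

```text
30.55 [ 0.4318 -0.1197  0.1324] yaw 178.76 open 0.0854 0.0
P (440.2, -129.7, 83.2, 10.6, -2.1, (264, 170, 15, 101))
P (437.3, -110.7, 90.0, 10.6, -2.0, (288, 161, 16, 110))
```

Call:
move_arm(commands=[[[0, 0, -0.07, 0, 0, 0, 1], [0, 0, -0.08, 0, 0, 0, 1], [0, 0, -0.05, 0, 0, 0, 1], [0, 0, -0.03, 0, 0, 0, 1], [0, 0, 0, 0, 0, 0, 1]]])

```text
time_s: 31.05
eef_pos: [0.4301, -0.1193, 0.0156]
tcp_rot: [[-1.0, 0.022, -0.004], [0.022, 1.0, 0.001], [0.004, 0.001, -1.0]]
contact_force: [-0.1, -0.7, 1.2]
opening: 0.0852
grip_force: 0.0
```

Call:
move_arm(commands=[[[0, 0, 0, 0, 0, 0, 1], [0, 0, 0, 0, 0, 0, 0.15], [0, 0, 0, 0, 0, 0, 0.15], [0, 0, 0, 0, 0, 0, 0.15], [0, 0, 0, 0, 0, 0, 0.15]]])

```text
time_s: 31.55
eef_pos: [0.431, -0.119, 0.018]
tcp_rot: [[-1.0, 0.021, 0.001], [0.021, 1.0, -0.0], [-0.001, -0.0, -1.0]]
contact_force: [-7.1, 0.6, 42.9]
opening: 0.0287
grip_force: 57.8
```

Call:
move_arm(commands=[[[0, 0, 0, 0, 0, 0, 0.15], [0, 0, 0.05, 0, 0, 0, 0.15], [0, 0, 0.08, 0, 0, 0, 0.15], [0, 0, 0.1, 0, 0, 0, 0.15], [0, 0, 0.1, 0, 0, 0, 0.15]]])

```text
time_s: 32.05
eef_pos: [0.4299, -0.1186, 0.1839]
tcp_rot: [[-1.0, 0.021, -0.001], [0.021, 1.0, 0.0], [0.001, 0.0, -1.0]]
contact_force: [1.6, -0.0, -2.0]
opening: 0.0281
grip_force: 69.8
```

Call:
move_arm(commands=[[[0.0475, -0.0553, 0.004, 0, 0, 0.02, 0.15], [0.0475, -0.0553, 0.004, 0, 0, 0.02, 0.15], [0.0475, -0.0553, 0.004, 0, 0, 0.02, 0.15], [0.0475, -0.0553, 0.004, 0, 0, 0.02, 0.15], [0.0475, -0.0553, 0, 0, 0, 0.02, 0.15]]])

```text
time_s: 32.55
eef_pos: [0.5501, -0.2581, 0.1904]
tcp_rot: [[-1.0, 0.007, 0.0], [0.007, 1.0, 0.0], [-0.0, 0.0, -1.0]]
contact_force: [0.0, 0.1, -0.2]
opening: 0.0283
grip_force: 69.8
```

Call:
move_arm(commands=[[[0.0475, -0.0553, 0, 0, 0, 0.02, 0.15], [0.0475, -0.0553, 0, 0, 0, 0.02, 0.15], [0.0475, -0.0553, 0, 0, 0, 0.02, 0.15], [0, 0, 0, 0, 0, 0, 0.15], [0, 0, 0, 0, 0, 0, 0.15]]])

```text
time_s: 33.05
eef_pos: [0.6202, -0.34, 0.189]
tcp_rot: [[-1.0, -0.001, -0.002], [-0.001, 1.0, 0.002], [0.002, 0.002, -1.0]]
contact_force: [-0.1, -0.2, -1.1]
opening: 0.0279
grip_force: 69.8
```

Call:
move_arm(commands=[[[0, 0, -0.06, 0, 0, 0, 0.15], [0, 0, -0.08, 0, 0, 0, 0.15], [0, 0, -0.08, 0, 0, 0, 0.15], [0, 0, -0.07, 0, 0, 0, 0.15], [0, 0, -0.025, 0, 0, 0, 0.15]]])

```text
time_s: 33.55
eef_pos: [0.6175, -0.3375, 0.0291]
tcp_rot: [[-1.0, -0.002, -0.007], [-0.002, 1.0, 0.004], [0.007, 0.004, -1.0]]
contact_force: [-0.7, -0.5, -1.4]
opening: 0.0279
grip_force: 69.8
```

Call:
move_arm(commands=[[[0, 0, 0, 0, 0, 0, 0.15], [0, 0, 0, 0, 0, 0, 0.45], [0, 0, 0, 0, 0, 0, 0.45], [0, 0, 0, 0, 0, 0, 0.45], [0, 0, 0.08, 0, 0, 0, 0.45]]])

```text
time_s: 34.05
eef_pos: [0.6178, -0.3385, 0.0689]
tcp_rot: [[-1.0, -0.001, -0.009], [-0.001, 1.0, 0.005], [0.009, 0.005, -1.0]]
contact_force: [-0.2, 0.5, -0.3]
opening: 0.0386
grip_force: 0.0
```

Call:
move_arm(commands=[[[0, 0, 0.1, 0, 0, 0, 0.45], [0, 0, 0.1, 0, 0, 0, 0.6], [0, 0, 0.06, 0, 0, 0, 1], [0, 0, 0, 0, 0, 0, 1], [0, 0, 0, 0, 0, 0, 1]]])

```text
time_s: 34.55
eef_pos: [0.6208, -0.3402, 0.2045]
tcp_rot: [[-1.0, -0.001, 0.003], [-0.001, 1.0, -0.001], [-0.003, -0.001, -1.0]]
contact_force: [-0.2, 0.3, 0.2]
opening: 0.0851
grip_force: 0.0
```

```bash
python3 - <<'E'
from h import *
finds(see('w15')); print('scene');f=shot('scene','sc8.png')
hsv=cv2.cvtColor(f['img'],cv2.COLOR_RGB2HSV)
w=((hsv[...,2]>140)&(hsv[...,1]<50)).astype('uint8'); w=cv2.morphologyEx(w,3,np.ones((5,5)))
w[:140]=0
for r in rect(f,w,.03): 
    if r[2]<120 and r[3]<60: print(r)
o=((hsv[...,0]>5)&(hsv[...,0]<20)&(hsv[...,1]>130)&(hsv[...,2]>100)).astype('uint8'); o=cv2.morphologyEx(o,3,np.ones((7,7)))
print('chain',rect(f,o,.026))
E
```

```text
34.6 [ 0.6202 -0.3399  0.2026] yaw -179.92 open 0.0856 0.0
P (740.3, -314.3, 155.3, 41.3, -89.3, (236, 278, 144, 35))
P (621.0, -396.3, 90.2, 29.8, 0.2, (209, 143, 35, 90))
P (621.8, -340.6, 105.8, 29.9, -1.8, (268, 135, 33, 106))
scene
(619.4, -395.1, 90.4, 29.5, 0.4, (111, 303, 22, 37))
(620.1, -340.1, 105.4, 29.9, -1.5, (134, 292, 22, 42))
(590.9, 93.1, 96.1, 49.5, 9.6, (287, 224, 35, 35))
chain [(609.6, 479.3, 116.1, 61.2, -46.6, (421, 180, 29, 35))]
```

Call:
move_arm(commands=[[[-0.0255, 0.0783, 0, 0, 0, 0.107, 1], [-0.0255, 0.0783, 0, 0, 0, 0.107, 1], [-0.0255, 0.0783, 0, 0, 0, 0.107, 1], [-0.0255, 0.0783, 0, 0, 0, 0.107, 1], [-0.0255, 0.0783, 0, 0, 0, 0.107, 1]]])

```text
time_s: 35.15
eef_pos: [0.5553, -0.1427, 0.2008]
tcp_rot: [[-0.997, -0.076, -0.004], [-0.076, 0.997, 0.001], [0.003, 0.002, -1.0]]
contact_force: [0.3, 0.9, -0.3]
opening: 0.0858
grip_force: 0.0
```

Call:
move_arm(commands=[[[-0.0255, 0.0783, 0, 0, 0, 0.107, 1], [-0.0255, 0.0783, 0, 0, 0, 0.107, 1], [-0.0255, 0.0783, 0, 0, 0, 0.107, 1], [-0.0255, 0.0783, 0, 0, 0, 0.107, 1], [-0.0255, 0.0783, 0, 0, 0, 0.107, 1]]])

```text
time_s: 35.65
eef_pos: [0.4915, 0.0528, 0.2012]
tcp_rot: [[-0.989, -0.151, -0.003], [-0.151, 0.989, -0.0], [0.003, 0.0, -1.0]]
contact_force: [-0.4, 0.3, -0.6]
opening: 0.0852
grip_force: 0.0
```

Call:
move_arm(commands=[[[-0.0255, 0.0783, 0, 0, 0, 0.107, 1], [-0.0255, 0.0783, 0, 0, 0, 0.107, 1], [-0.0255, 0.0783, 0, 0, 0, 0.107, 1], [-0.0255, 0.0783, 0, 0, 0, 0.107, 1], [-0.0255, 0.0783, 0, 0, 0, 0.107, 1]]])

```text
time_s: 36.15
eef_pos: [0.4279, 0.2482, 0.2013]
tcp_rot: [[-0.975, -0.224, -0.003], [-0.224, 0.975, -0.001], [0.003, -0.001, -1.0]]
contact_force: [0.4, 0.1, 0.3]
opening: 0.0856
grip_force: 0.0
```

Call:
move_arm(commands=[[[0, 0, 0, 0, 0, 0, 1], [0, 0, 0, 0, 0, 0, 1], [0, 0, 0, 0, 0, 0, 1]]])

```text
time_s: 36.45
eef_pos: [0.4293, 0.2461, 0.2019]
tcp_rot: [[-0.975, -0.223, -0.002], [-0.223, 0.975, -0.001], [0.002, -0.001, -1.0]]
contact_force: [0.3, -0.1, -0.1]
opening: 0.0854
grip_force: 0.0
```

```bash
python3 - <<'E'
from h import *
finds(see('w16'))
E
```

```text
36.5 [0.4295 0.246  0.2021] yaw -167.16 open 0.0855 0.0
P (646.0, 31.3, 58.6, 28.8, -80.3, (27, 320, 55, 24))
P (428.5, 246.9, 98.6, 29.6, 12.3, (269, 139, 32, 99))
P (296.3, 458.8, 38.2, 23.8, 26.9, (532, 78, 28, 44))
C (652.9, 533.0, 35.4, 29.0, -77.1, (452, 401, 29, 19))
C (435.1, 120.3, 86.1, 26.9, 14.7, (136, 122, 39, 89))
```

Profile B unchanged at (0.4285,0.247). Descend and grip.

Call:
move_arm(commands=[[[-0.001, 0.0015, -0.09, 0, 0, 0, 1], [0, 0, -0.09, 0, 0, 0, 1], [0, 0, -0.09, 0, 0, 0, 1], [0, 0, -0.07, 0, 0, 0, 1], [0, 0, -0.03, 0, 0, 0, 1]]])

```text
time_s: 37.0
eef_pos: [0.4273, 0.2454, 0.0146]
tcp_rot: [[-0.975, -0.221, -0.005], [-0.221, 0.975, -0.003], [0.006, -0.002, -1.0]]
contact_force: [0.1, 0.0, -0.9]
opening: 0.085
grip_force: 0.0
```

Call:
move_arm(commands=[[[0, 0, 0, 0, 0, 0, 1], [0, 0, 0, 0, 0, 0, 0.15], [0, 0, 0, 0, 0, 0, 0.15], [0, 0, 0, 0, 0, 0, 0.15], [0, 0, 0, 0, 0, 0, 0.15]]], force=55)

```text
time_s: 37.5
eef_pos: [0.4296, 0.2482, 0.0189]
tcp_rot: [[-0.975, -0.223, 0.002], [-0.223, 0.975, 0.001], [-0.002, 0.001, -1.0]]
contact_force: [-5.1, -2.6, 38.2]
opening: 0.0285
grip_force: 53.9
```

Call:
move_arm(commands=[[[0, 0, 0, 0, 0, 0, 0.15], [0, 0, 0.05, 0, 0, 0, 0.15], [0, 0, 0.09, 0, 0, 0, 0.15], [0, 0, 0.1, 0, 0, 0, 0.15], [0, 0, 0.1, 0, 0, 0, 0.15]]])

```text
time_s: 38.0
eef_pos: [0.4283, 0.2476, 0.1897]
tcp_rot: [[-0.975, -0.224, -0.0], [-0.224, 0.975, -0.0], [0.0, -0.0, -1.0]]
contact_force: [1.7, 0.6, -1.2]
opening: 0.0286
grip_force: 54.7
```

Call:
move_arm(commands=[[[0.0256, -0.0714, 0.003, 0, 0, -0.107, 0.15], [0.0256, -0.0714, 0.003, 0, 0, -0.107, 0.15], [0.0256, -0.0714, 0.003, 0, 0, -0.107, 0.15], [0.0256, -0.0714, 0, 0, 0, -0.107, 0.15], [0.0256, -0.0714, 0, 0, 0, -0.107, 0.15]]])

```text
time_s: 38.5
eef_pos: [0.4929, 0.068, 0.1926]
tcp_rot: [[-0.989, -0.15, 0.001], [-0.15, 0.989, 0.0], [-0.001, 0.0, -1.0]]
contact_force: [0.2, 1.6, -1.5]
opening: 0.0282
grip_force: 54.7
```

Call:
move_arm(commands=[[[0.0256, -0.0714, 0, 0, 0, -0.107, 0.15], [0.0256, -0.0714, 0, 0, 0, -0.107, 0.15], [0.0256, -0.0714, 0, 0, 0, -0.107, 0.15], [0.0256, -0.0714, 0, 0, 0, -0.107, 0.15], [0.0256, -0.0714, 0, 0, 0, -0.107, 0.15]]])

```text
time_s: 39.0
eef_pos: [0.557, -0.1105, 0.1924]
tcp_rot: [[-0.997, -0.075, 0.0], [-0.075, 0.997, 0.0], [-0.0, 0.0, -1.0]]
contact_force: [0.6, 0.3, -0.8]
opening: 0.0283
grip_force: 54.7
```

Call:
move_arm(commands=[[[0.0256, -0.0714, 0, 0, 0, -0.107, 0.15], [0.0256, -0.0714, 0, 0, 0, -0.107, 0.15], [0.0256, -0.0714, 0, 0, 0, -0.107, 0.15], [0.0256, -0.0714, 0, 0, 0, -0.107, 0.15], [0.0256, -0.0714, 0, 0, 0, -0.107, 0.15]]])

```text
time_s: 39.5
eef_pos: [0.621, -0.2889, 0.1923]
tcp_rot: [[-1.0, -0.001, -0.0], [-0.001, 1.0, 0.0], [0.0, 0.0, -1.0]]
contact_force: [0.4, 0.2, -1.4]
opening: 0.0282
grip_force: 54.7
```

Call:
move_arm(commands=[[[0, 0, 0, 0, 0, 0, 0.15], [0, 0, 0, 0, 0, 0, 0.15], [0, 0, 0, 0, 0, 0, 0.15]]])

```text
time_s: 39.8
eef_pos: [0.6205, -0.2866, 0.1922]
tcp_rot: [[-1.0, -0.002, -0.001], [-0.002, 1.0, 0.001], [0.001, 0.001, -1.0]]
contact_force: [-0.4, 0.5, -1.1]
opening: 0.0283
grip_force: 54.8
```

Call:
move_arm(commands=[[[0, -0.003, -0.06, 0, 0, 0, 0.15], [0, 0, -0.08, 0, 0, 0, 0.15], [0, 0, -0.08, 0, 0, 0, 0.15], [0, 0, -0.06, 0, 0, 0, 0.15], [0, 0, 0, 0, 0, 0, 0.15]]])

```text
time_s: 40.3
eef_pos: [0.6176, -0.2861, 0.0478]
tcp_rot: [[-1.0, -0.003, -0.009], [-0.003, 1.0, 0.005], [0.009, 0.005, -1.0]]
contact_force: [-0.8, -0.1, -1.0]
opening: 0.0282
grip_force: 54.8
```

Call:
move_arm(commands=[[[0, 0, 0, 0, 0, 0, 0.15], [0, 0, 0, 0, 0, 0, 0.42], [0, 0, 0, 0, 0, 0, 0.42], [0, 0, 0, 0, 0, 0, 0.42], [0, 0, 0.08, 0, 0, 0, 0.42]]])

```text
time_s: 40.8
eef_pos: [0.6178, -0.2876, 0.0882]
tcp_rot: [[-1.0, -0.001, -0.01], [-0.001, 1.0, 0.005], [0.009, 0.005, -1.0]]
contact_force: [-0.6, 0.2, -1.0]
opening: 0.0358
grip_force: 0.0
```

Call:
move_arm(commands=[[[0, 0, 0.1, 0, 0, 0, 0.42], [0, 0, 0.1, 0, 0, 0, 0.6], [0, -0.03, 0.04, 0, 0, 0, 1], [0, 0, 0, 0, 0, 0, 1], [0, 0, 0, 0, 0, 0, 1]]])

```text
time_s: 41.3
eef_pos: [0.6206, -0.3041, 0.2126]
tcp_rot: [[-1.0, -0.001, 0.001], [-0.001, 1.0, 0.0], [-0.001, 0.0, -1.0]]
contact_force: [-0.0, 1.1, -0.3]
opening: 0.0855
grip_force: 0.0
```

```bash
python3 - <<'E'
from h import *
finds(see('w17')); f=shot('scene','sc9.png')
hsv=cv2.cvtColor(f['img'],cv2.COLOR_RGB2HSV)
o=((hsv[...,0]>5)&(hsv[...,0]<20)&(hsv[...,1]>130)&(hsv[...,2]>100)); ys,xs=np.nonzero(o[170:220,240:320]); print(len(xs), onz(f,xs.mean()+240,ys.mean()+170,.026))
E
```

```text
41.35 [ 0.6201 -0.3035  0.2111] yaw -179.94 open 0.0854 0.0
P (781.8, 4.0, 43.8, 21.4, 14.2, (540, 306, 20, 32))
P (735.5, -301.3, 175.4, 32.8, 90.0, (207, 275, 159, 27))
P (621.1, -396.7, 90.1, 29.7, 0.3, (173, 143, 37, 88))
P (622.7, -289.9, 100.9, 29.8, 0.8, (282, 139, 31, 98))
P (621.6, -341.2, 105.7, 29.7, -1.1, (231, 135, 31, 103))
172 [0.43596672 0.12103282 0.026     ]
```

All three profiles lie in the blue bin. Now the chain.

Call:
move_arm(commands=[[[-0.0284, 0.0653, 0, 0, 0, 0.1415, 1], [-0.0284, 0.0653, 0, 0, 0, 0.1415, 1], [-0.0284, 0.0653, 0, 0, 0, 0.1415, 1], [-0.0284, 0.0653, 0, 0, 0, 0.1415, 1], [-0.0284, 0.0653, 0, 0, 0, 0.1415, 1]]])

```text
time_s: 41.9
eef_pos: [0.5482, -0.1389, 0.2103]
tcp_rot: [[-0.995, -0.101, -0.004], [-0.101, 0.995, 0.001], [0.003, 0.002, -1.0]]
contact_force: [0.3, -0.3, -0.1]
opening: 0.0853
grip_force: 0.0
```

Call:
move_arm(commands=[[[-0.0284, 0.0653, 0, 0, 0, 0.1415, 1], [-0.0284, 0.0653, 0, 0, 0, 0.1415, 1], [-0.0284, 0.0653, 0, 0, 0, 0.1415, 1], [-0.0284, 0.0653, 0, 0, 0, 0.1415, 1], [-0.0284, 0.0653, 0, 0, 0, 0.1415, 1]]])

```text
time_s: 42.4
eef_pos: [0.477, 0.0239, 0.2107]
tcp_rot: [[-0.98, -0.199, -0.004], [-0.199, 0.98, 0.0], [0.003, 0.001, -1.0]]
contact_force: [0.1, 0.0, 0.0]
opening: 0.0852
grip_force: 0.0
```

Call:
move_arm(commands=[[[-0.0284, 0.0653, 0, 0, 0, 0.1415, 1], [-0.0284, 0.0653, 0, 0, 0, 0.1415, 1], [-0.0284, 0.0653, 0, 0, 0, 0.1415, 1], [0, 0, 0, 0, 0, 0, 1], [0, 0, 0, 0, 0, 0, 1]]])

```text
time_s: 42.9
eef_pos: [0.4354, 0.1207, 0.2112]
tcp_rot: [[-0.966, -0.257, -0.002], [-0.257, 0.966, -0.001], [0.002, -0.0, -1.0]]
contact_force: [-0.2, -0.0, -0.4]
opening: 0.0854
grip_force: 0.0
```

```bash
python3 - <<'E'
from h import *
finds(see('w18'))
E
```

```text
42.95 [0.4359 0.1201 0.2114] yaw -165.17 open 0.0854 0.0
P (651.1, 153.8, 50.4, 25.5, -80.6, (243, 355, 43, 20))
P (671.7, 69.9, 89.3, 54.1, 8.7, (169, 332, 47, 62))
P (591.6, 142.1, 43.4, 20.4, -80.6, (247, 313, 39, 18))
C (435.3, 120.2, 85.4, 26.8, 14.9, (269, 145, 28, 83))
```

Call:
move_arm(commands=[[[0, 0, -0.09, 0, 0, 0, 1], [0, 0, -0.09, 0, 0, 0, 1], [0, 0, -0.09, 0, 0, 0, 1], [0, 0, -0.08, 0, 0, 0, 1], [0, 0, -0.04, 0, 0, 0, 1]]])

```text
time_s: 43.45
eef_pos: [0.4345, 0.1185, 0.0139]
tcp_rot: [[-0.967, -0.253, -0.006], [-0.253, 0.967, -0.002], [0.006, -0.0, -1.0]]
contact_force: [-0.4, 0.4, 0.7]
opening: 0.0852
grip_force: 0.0
```

Call:
move_arm(commands=[[[0, 0, 0, 0, 0, 0, 1], [0, 0, 0, 0, 0, 0, 0.15], [0, 0, 0, 0, 0, 0, 0.15], [0, 0, 0, 0, 0, 0, 0.15], [0, 0, 0, 0, 0, 0, 0.15]]], force=50)

```text
time_s: 43.95
eef_pos: [0.4373, 0.1205, 0.0187]
tcp_rot: [[-0.967, -0.255, 0.003], [-0.255, 0.967, 0.001], [-0.003, -0.0, -1.0]]
contact_force: [0.8, -0.7, 7.5]
opening: 0.0302
grip_force: 49.0
```

Call:
move_arm(commands=[[[0, 0, 0, 0, 0, 0, 0.15], [0, 0, 0.05, 0, 0, 0, 0.15], [0, 0, 0.09, 0, 0, 0, 0.15], [0, 0, 0.1, 0, 0, 0, 0.15], [0, 0, 0.1, 0, 0, 0, 0.15]]])

```text
time_s: 44.45
eef_pos: [0.4358, 0.1203, 0.1897]
tcp_rot: [[-0.967, -0.256, 0.001], [-0.256, 0.967, 0.0], [-0.001, 0.0, -1.0]]
contact_force: [1.3, 0.1, -0.8]
opening: 0.0299
grip_force: 50.0
```

Call:
move_arm(commands=[[[0, -0.0792, 0.003, 0, 0, -0.154, 0.15], [0, -0.0792, 0.003, 0, 0, -0.154, 0.15], [0, -0.0792, 0, 0, 0, -0.154, 0.15], [0, -0.0792, 0, 0, 0, -0.154, 0.15], [0, -0.0792, 0, 0, 0, -0.154, 0.15]]])

```text
time_s: 44.95
eef_pos: [0.436, -0.079, 0.191]
tcp_rot: [[-0.989, -0.15, 0.002], [-0.15, 0.989, -0.0], [-0.002, -0.0, -1.0]]
contact_force: [0.7, -0.0, -0.9]
opening: 0.0304
grip_force: 50.0
```

Call:
move_arm(commands=[[[0, -0.0792, 0, 0, 0, -0.154, 0.15], [0, -0.0792, 0, 0, 0, -0.154, 0.15], [0, -0.0792, 0, 0, 0, -0.154, 0.15], [0, -0.0792, 0, 0, 0, -0.154, 0.15], [0, -0.0792, 0, 0, 0, -0.154, 0.15]]])

```text
time_s: 45.45
eef_pos: [0.436, -0.2772, 0.191]
tcp_rot: [[-0.999, -0.042, 0.001], [-0.042, 0.999, -0.0], [-0.001, -0.001, -1.0]]
contact_force: [0.5, 0.1, -0.6]
opening: 0.0303
grip_force: 50.0
```

Call:
move_arm(commands=[[[0, -0.0792, 0, 0, 0, -0.154, 0.15], [0, -0.0792, 0, 0, 0, -0.154, 0.15], [0, 0, 0, 0, 0, 0, 0.15], [0, 0, 0, 0, 0, 0, 0.15], [0, 0, 0, 0, 0, 0, 0.15]]])

```text
time_s: 45.95
eef_pos: [0.4361, -0.3538, 0.1904]
tcp_rot: [[-1.0, -0.001, -0.0], [-0.001, 1.0, 0.001], [0.0, 0.001, -1.0]]
contact_force: [1.5, -0.1, -0.8]
opening: 0.0303
grip_force: 50.0
```

```bash
python3 - <<'E'
from h import *
f=see('w19'); print(status.sense()['joints'].round(2))
hsv=cv2.cvtColor(f['img'],cv2.COLOR_RGB2HSV)
m=((hsv[...,0]>22)&(hsv[...,0]<33)&(hsv[...,1]>150)&(hsv[...,2]>60)); m=cv2.morphologyEx(m.astype('uint8'),3,np.ones((9,9)))
print('yel',rect(f,m,.05))
E
```

```text
46.0 [ 0.4362 -0.3536  0.1905] yaw -179.92 open 0.0303 50.03103196620941
[-0.7   0.33  1.66  0.    1.15 -2.27]
yel [(424.2, -354.8, 198.6, 169.3, 87.5, (163, 78, 247, 199))]
```

Yellow bin confirmed at (0.424,−0.355), 199×169 mm. Lower and release.

Call:
move_arm(commands=[[[-0.02, 0, -0.06, 0, 0, 0, 0.15], [0, 0, -0.08, 0, 0, 0, 0.15], [0, 0, -0.08, 0, 0, 0, 0.15], [0, 0, -0.07, 0, 0, 0, 0.15], [0, 0, -0.026, 0, 0, 0, 0.15]]])

```text
time_s: 46.5
eef_pos: [0.4248, -0.3522, 0.0296]
tcp_rot: [[-1.0, -0.002, -0.005], [-0.002, 1.0, 0.004], [0.005, 0.004, -1.0]]
contact_force: [-0.3, 1.4, -0.1]
opening: 0.0304
grip_force: 50.0
```

Call:
move_arm(commands=[[[0, 0, 0, 0, 0, 0, 0.15], [0, 0, 0, 0, 0, 0, 0.6], [0, 0, 0, 0, 0, 0, 0.6], [0, 0, 0, 0, 0, 0, 0.6], [0, 0, 0.08, 0, 0, 0, 0.6]]])

```text
time_s: 47.0
eef_pos: [0.424, -0.3529, 0.0697]
tcp_rot: [[-1.0, -0.0, -0.007], [-0.0, 1.0, 0.006], [0.007, 0.006, -1.0]]
contact_force: [0.3, -0.6, -1.3]
opening: 0.0513
grip_force: 0.0
```

Call:
move_arm(commands=[[[0, 0, 0.1, 0, 0, 0, 0.6], [0, 0, 0.1, 0, 0, 0, 0.6], [0, 0, 0.08, 0, 0, 0, 1], [0, 0, 0, 0, 0, 0, 1], [0, 0, 0, 0, 0, 0, 1]]])

```text
time_s: 47.5
eef_pos: [0.4265, -0.3551, 0.214]
tcp_rot: [[-1.0, -0.0, 0.003], [-0.0, 1.0, -0.002], [-0.003, -0.002, -1.0]]
contact_force: [-0.0, 0.5, -0.5]
opening: 0.0855
grip_force: 0.0
```

```bash
python3 - <<'E'
from h import *
finds(see('w20')); f=shot('scene','sc10.png'); g=shot('side','s10.png')
a=cv2.resize(f['img'][80:400,50:470],(560,427)); b=cv2.resize(f['img'][195:285,265:375],(0,0),fx=2.1,fy=2.1,interpolation=2)
c=np.zeros((600,800,3),'uint8'); c[:427,:560]=a; c[:b.shape[0],565:565+b.shape[1]]=b; d=cv2.resize(g['img'][130:400],(330,160)); e=g['img'][190:280,180:300]; c[430:590,:330]=d; e=cv2.resize(e,(226,170)); c[430:600,340:566]=e
cv2.imwrite('pics/final.png',cv2.cvtColor(c,cv2.COLOR_RGB2BGR))
E
```

```text
47.55 [ 0.4259 -0.3545  0.2123] yaw -179.99 open 0.0855 0.0
P (621.7, -396.4, 85.0, 29.6, 0.3, (235, 316, 28, 60))
P (624.9, -289.5, 99.9, 29.4, 0.6, (326, 313, 27, 70))
P (621.4, -340.4, 98.7, 29.4, -1.8, (283, 311, 28, 69))
P (590.3, -664.0, 56.3, 41.3, 0.0, (0, 303, 40, 42))
C (426.5, -355.5, 87.3, 26.8, -0.7, (270, 143, 27, 84))
```

View pics/final.png

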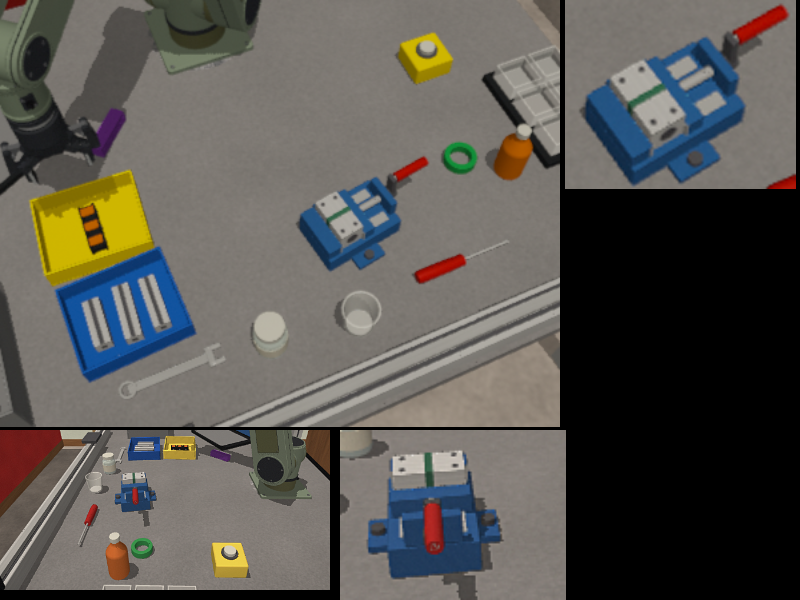

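The picture shows profiles in the blue bin, chain in the yellow, block between the jaws, other things undisturbed. Check the crank's resting angle numerically.

```bash
python3 - <<'E'
from h import *
def red(i,b):
    h=cv2.cvtColor(i,cv2.COLOR_RGB2HSV); m=((h[...,0]<6)|(h[...,0]>174))&(h[...,1]>150)&(h[...,2]>60); y0,y1,x0,x1=b
    m=m[y0:y1,x0:x1]; y,x=np.nonzero(m); return len(x),(x.mean()+x0).round(1),(y.mean()+y0).round(1),x.min()+x0,x.max()+x0
f=shot('scene');g=shot('side')
print('scene',red(f['img'],(185,235,325,385)),'side',red(g['img'],(200,280,210,290)))
for d in (-10,0,5,10,20,30):
    r=np.radians(d); p=world(.042*np.sin(r),-.129); q=[*p,.064+.042*np.cos(r)]; print(d,np.round(proj(f,q),1),np.round(proj(g,q),1))
E
```

```text
scene (192, np.float64(357.8), np.float64(206.0), np.int64(345), np.int64(370)) side (231, np.float64(229.2), np.float64(241.7), np.int64(225), np.int64(234))
-10 [359.4 209.7] [224.2 241.6]
0 [357.7 207.5] [227.8 241. ]
5 [356.9 206.5] [229.6 240.9]
10 [356.  205.6] [231.4 241. ]
20 [354.2 204. ] [234.9 241.4]
30 [352.6 202.8] [238.3 242.4]
```

```bash
python3 -c "
from h import *
print(order.hand_in())"
```

```text
the job is handed in; nothing more can be done
None
```

The job is handed in with no verdict shown: the block lies flat in the vise, three profile offcuts are in the blue bin, and the one chain piece I found is in the yellow bin. The crank sprang back about 25° when I let go of it, so the jaw presses the block at about 66 N by my estimate, held only by the crank's friction.

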